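# Load the marker die, brass side up, using the tipping tray

### The job

Load the cellar's embossing die: every bin-marker blank on the counter has to end up seated flat in a die cavity of its own outline, round in round and square in square, brass face up. Turn any blank that lies brass face down by laying it in the tipping tray and swinging the tray over by its red bar so that it tumbles onto the green bed; do not turn blanks over in the gripper. Finish with the tray swung back level, and leave the bottle, jar, cup, brush, cork and bung alone.

Things in the scene. Friction and masses are not known exactly. Their poses are not given: they have to be found in the camera images.
- round1: Round marker blank, 46 mm in diameter, 12 mm thick, about 45 g: dark oak edge, one face brass with a small copper badge, the other face plain black rubber. Origin at its centre; its z axis points out of the brass face (z down: brass face down). Starts brass down on the counter. May be absent.
- round2: Round marker blank, 46 mm in diameter, 12 mm thick, about 45 g: dark oak edge, one face brass with a small copper badge, the other face plain black rubber. Origin at its centre; its z axis points out of the brass face (z down: brass face down). Starts brass down on the counter. May be absent.
- square1: Square marker blank, 42 by 42 mm, sides along its x and y, 12 mm thick, about 45 g: dark oak edge, one face brass with a small copper badge, the other face plain black rubber. Origin at its centre; its z axis points out of the brass face (z down: brass face down). Starts brass down on the counter. May be absent.
- square2: Square marker blank, 42 by 42 mm, sides along its x and y, 12 mm thick, about 45 g: dark oak edge, one face brass with a small copper badge, the other face plain black rubber. Origin at its centre; its z axis points out of the brass face (z down: brass face down). Starts brass down on the counter. May be absent.
- tray (a joint): Hinge of the aluminium tipping tray: 0 = level beside the bed, grows as the bar end is lifted and swung over the bed, 1.57 = upright, 2.25 = stop, leaning over the bed. Stiff: the tray stays wherever it is left (0.2 N m of friction; 2 to 4 N at the bar moves it). It may start part lifted.
- hinge (a point): Centre of the tray's hinge axis, 30 mm above the counter, fixed. Its x axis is the hinge axis; the level tray lies to its +y side and the fixed green catch bed to its -y side; z up. The joint turns the tray from +y to +z to -y about this x axis.
- tray_floor (a point): Centre of the tray's floor, 42 mm from the hinge; turns with the tray (x along the hinge, y to the bar, z out of the floor). Clear inside: 114 mm along x, 4 to 79 mm from the hinge along y; side walls 10 mm, end lips 8 mm high. As the tray tilts a blank slides to the hinge-end lip, stands on it when the tray is upright, and past upright falls onto the bed, its other face up.
- tray_bar (a point): Middle of the tray's red round handle bar, 10 mm in diameter, 110 mm long along x, 124 mm from the hinge axis (and 2 mm along the tray's z); turns with the tray. Between the bar and the tray's outer end is a clear gap of 37 mm for a finger. The bar can turn in a light grip, so the fingers may keep pointing down while it swings.
- bed (a point): Centre of the top surface of the fixed green catch bed, 28 mm above the counter; flat, 108 mm along x and 72 mm along y; along its outer (-y) edge a wall 10 mm high; open at the x ends. A turned-over blank usually lies near the hinge side of it. Axes as point hinge.
- die_round_a (a point): Floor centre of one of the two round cavities of the fixed steel die plate (165 x 135 mm, 20 mm high). Cavity: 5 mm deep, 49 mm in diameter; floor 15 mm above the counter; a seated blank's centre is 6 mm above this point, its top 7 mm proud of the plate. Axes are the plate's: x along its longer side, z up. Cavities are 84 mm apart along x, 64 mm along y.
- die_round_b (a point): Floor centre of one of the two round cavities of the fixed steel die plate (165 x 135 mm, 20 mm high). Cavity: 5 mm deep, 49 mm in diameter; floor 15 mm above the counter; a seated blank's centre is 6 mm above this point, its top 7 mm proud of the plate. Axes are the plate's: x along its longer side, z up. Cavities are 84 mm apart along x, 64 mm along y.
- die_square_a (a point): Floor centre of one of the two square cavities of the fixed steel die plate (165 x 135 mm, 20 mm high). Cavity: 5 mm deep, 45 by 45 mm, sides along the plate's x and y; floor 15 mm above the counter; a seated blank's centre is 6 mm above this point, its top 7 mm proud of the plate. Axes are the plate's: x along its longer side, z up. Cavities are 84 mm apart along x, 64 mm along y.
- die_square_b (a point): Floor centre of one of the two square cavities of the fixed steel die plate (165 x 135 mm, 20 mm high). Cavity: 5 mm deep, 45 by 45 mm, sides along the plate's x and y; floor 15 mm above the counter; a seated blank's centre is 6 mm above this point, its top 7 mm proud of the plate. Axes are the plate's: x along its longer side, z up. Cavities are 84 mm apart along x, 64 mm along y.
- stopper: Bystander, to be left alone: lying wine cork, 22 mm in diameter, 45 mm long; origin on the underside midway along it, x along its length.
- bottle: Bystander, to be left alone: standing green bottle with red cap, 74 mm in diameter, 240 mm tall; origin under its centre, z up.
- cup: Bystander, to be left alone: small steel tasting cup, rim 72 mm wide, 50 mm tall; origin under its centre.
- jar: Bystander, to be left alone: amber jar with brass lid, 70 mm in diameter, 85 mm tall; origin under its centre.
- brush: Bystander, to be left alone: hand brush about 0.2 m long, lying, x along it.
- bung: Bystander, to be left alone: pale wooden barrel bung, a cone 44 to 54 mm wide and 35 mm tall, standing; origin under its centre.
There are look-alikes about, which are no part of the job. Leave any pink or turquoise look-alike of the square2 alone.

How it is judged:
By the outcome, as a careful person would: the job done as asked, in the order asked, and still so for the second after the job is handed in, with the robot touching nothing.
Of round1, round2, square1, square2 only 2 to 3 are there at a start; the rules pass over those that are not, and their reading is None.
At some moment in a run one of round1, round2, square1, square2 may be knocked a few centimetres aside while the robot is not near it.
Once in a run the grip may slacken for a moment while it holds something.
It also fails if it takes over 210 s, if anything falls off the work surface, if the arm or the gripper's body presses on something with over 40 N, if the wrist force passes 120 N, or if a joint passes its speed limit or range.

### The arm

A 7-joint arm with a two-finger parallel gripper is mounted at the origin on the work surface. World frame = base frame: x ahead of the robot, y to its left, z up, the work surface at z = 0. Lengths are in m, angles in rad, forces in N, time in s.
With the tool pointing down it reaches from about 0.4 to 0.925 m from the base axis. Payload 5.6 kg.
Tool frame: the origin (TCP) lies midway between the tips of the shut fingers; the grasp point (between the pads) lies 19 mm behind it; z points along the fingers, y is the line along which they close (so a half turn about z gives the same grasp; the last joint's range is limited). The gripper opens to 85 mm and grips with 20 to 120 N. Pads are 22 mm wide; open, the fingers measure 114 mm over their backs; the gripper's body (76 mm by 85 mm) begins 54 mm behind the grasp point. The pads swing forward as they close: fully open they stand 13 mm farther back than shut.
Start: joints at [-1.31, 0.468, -0.012, 1.603, 0.006, 1.071, -0.056], TCP at [0.194, 0.62, 0.231] pointing down, gripper open.
Joint ranges: [-2.53, 2.53], [-0.31, 2.02], [-1.57, 1.55], [0.28, 2.44], [-1.29, 4.43], [0.15, 1.84], [-2.92, 2.92]. Speed limits (rad/s): [2.57, 2.57, 3.14, 3.14, 3.14, 3.14, 3.14].

### API

Orientations are given as a 3x3 rotation matrix whose columns are the frame's x, y, z axes.
In Python, from station import env, snapshot gives the robot as it stands. The module is installed in compiled form; this text tells all that it offers.
- The arm moves only by the shell command python3 -m jog 'ROWS' [OPENING]. ROWS is JSON, a list of rows, each an object of numbers: "dx", "dy", "dz": the shift along the world's x, y, z in m; "ax", "ay", "az": the turn, a rotation vector about the world's x, y, z in rad. A call has 1 to 10 rows; each row shifts and turns the commanded pose from where the row before left it; what a row does not reach is not made up. A row lasts 1/8 s, in which the tool goes at most 62.5 mm and 10.7 degrees, less where a joint would pass 70% of its speed; a pose out of reach is approached as far as the arm can. A call with a gripper value outside its range is refused whole. OPENING is the finger opening in m, from 0 to 0.0854, set as the call begins (- or left out, the last holds). The fingers move at their own pace and stop on an object; the grip force is fixed at half the most. Time passes only in rows, so rows that do not move let the fingers close. It gives the time, the measured TCP pose, the force, the opening and the grip force at its end, in the units of the state.
- env.state(): the state, without advancing time (a new reading comes with each control period).
- snapshot(name): name is "side" or "top"; returns a dict with "frame" (384x512x3 uint8, red, green, blue), "vfov" (degrees; the focal length in pixels is half the picture's height over the tangent of half this angle, whatever the lens; pixels are square), "cx", "cy" (the principal point, pixels), "distortion" ([k1, k2, p1, p2, k3] as OpenCV has them; the pictures are not rectified), "world_from_camera" (4x4, takes a point from camera to world coordinates). Camera axes: x right, y up, looking along -z (the intrinsics and any distortion apply to the point x, -y, -z); pixel columns grow to the right and rows downward; lengths in m; the calibration is good to about 2 mm. A picture is of the moment at which its call begins. There is no depth.
- env.hand_in(): hands the job in; it is judged then, once.
The state is a dict: "time": time; "joints": joint angles; "dq": joint speeds; "tau": joint torques, N m; "position": TCP position; "tool_rot": TCP orientation; "ft_force": force on the tool from outside, world axes, zero at the start; "torque": the same for the moment, N m; "gripper_width": finger opening in m; "grip_force": force on a finger pad.
Only numpy, scipy, OpenCV 4.12 (cv2) and the standard library are available. Lean on these libraries where they do the work, as an engineer would, in place of code of your own. Each camera call takes 0.05 s, during which the arm holds its last target. There are 200 camera calls.

## Working session

There is one attempt and no reset: what is moved stays moved. The work goes in short steps, Python scripts to look and compute and a shell command to move; the robot and the scene stay as the last step left them, time stands still between calls to the robot, and variables do not carry over. Pictures are saved under pics/ and viewed, at most 14 in all, crops included, and the job is handed in when it is done.

```bash
mkdir -p pics; cat > h.py <<'E'
import numpy as np, cv2
from station import env, snapshot
def K(s):
    h=s["frame"].shape[0]; f=h/2/np.tan(np.radians(s["vfov"])/2)
    return np.array([[f,0,s["cx"]],[0,f,s["cy"]],[0,0,1.]])
def cast(s,px,z):
    """pixels Nx2 -> world points on plane z"""
    p=cv2.undistortPoints(np.array(px,float).reshape(-1,1,2),K(s),np.array(s["distortion"],float)).reshape(-1,2)
    T=np.array(s["world_from_camera"]); d=np.c_[p[:,0],-p[:,1],-np.ones(len(p))]@T[:3,:3].T; o=T[:3,3]
    return o+d*((z-o[2])/d[:,2])[:,None]
def proj(s,P):
    T=np.linalg.inv(np.array(s["world_from_camera"])); c=np.array(P,float).reshape(-1,3)@T[:3,:3].T+T[:3,3]
    c=c*[1,-1,-1]
    return cv2.projectPoints(c.reshape(-1,1,3),np.zeros(3),np.zeros(3),K(s),np.array(s["distortion"],float))[0].reshape(-1,2)
def save(s,name,crop=None,k=1.5):
    f=s["frame"][:,:,::-1]
    if crop: x0,y0,x1,y1=crop; f=f[y0:y1,x0:x1]
    cv2.imwrite("pics/"+name,cv2.resize(f,None,fx=k,fy=k,interpolation=cv2.INTER_CUBIC))
E
python3 - <<'E'
from h import *
for n in("top","side"):
    s=snapshot(n); save(s,n+"1.png"); print(n,s["vfov"],s["distortion"],np.round(s["world_from_camera"],3).tolist())
st=env.state(); print(st["time"],st["position"],st["tool_rot"])
E
```

```text
top 43.12557826180138 [-0.01460459  0.          0.          0.          0.        ] [[0.013, 0.981, -0.192, 0.324], [-1.0, 0.017, 0.014, 0.031], [0.017, 0.192, 0.981, 1.495], [0.0, 0.0, 0.0, 1.0]]
side 50.151069014294634 [-0.13758998  0.          0.          0.          0.        ] [[-0.723, 0.499, -0.479, 0.181], [-0.691, -0.524, 0.498, 0.478], [-0.002, 0.691, 0.723, 0.749], [0.0, 0.0, 0.0, 1.0]]
0.1 [0.19437238 0.61973369 0.23043563] [[-9.54185861e-01  2.99214346e-01 -3.42823082e-04]
 [ 2.99214510e-01  9.54184592e-01 -1.56254262e-03]
 [-1.40418665e-04 -1.59353371e-03 -9.99998720e-01]]
```

View pics/top1.png

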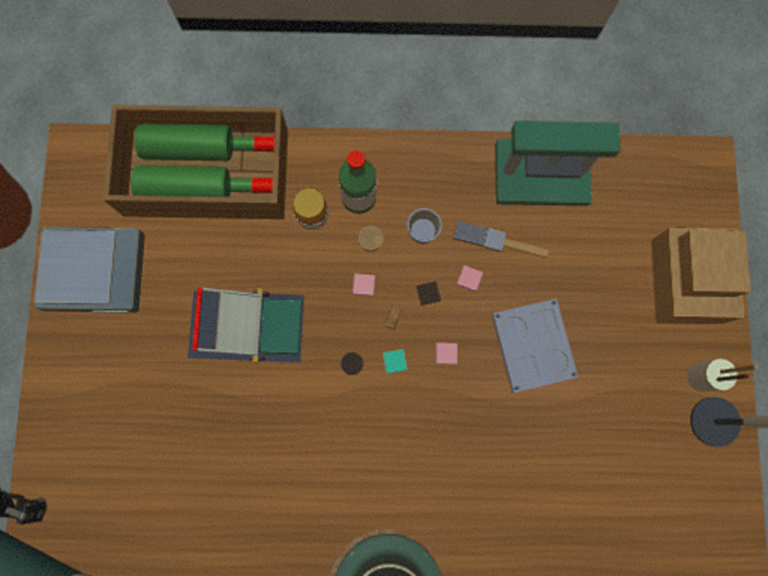

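View pics/side1.png

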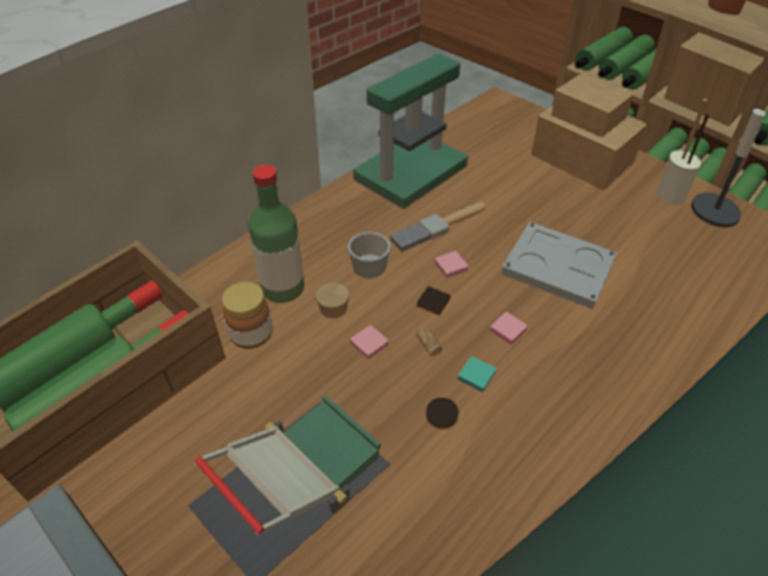

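Top view (enlarged pixels): a black round blank at (352,363) and a black square blank at (428,293), both brass down. The three pink and one turquoise squares are the look-alikes to leave. The tray, with its red bar at (197,325), looks part lifted. The die is at (535,345). Next I'll measure these and check them in one crop.

```bash
python3 - <<'E'
from h import *
a=snapshot("top"); b=snapshot("side")
save(a,"crop1.png",(120,170,390,265),2.9)
f=a["frame"].astype(int); hsv=cv2.cvtColor(a["frame"],cv2.COLOR_RGB2HSV)
def comp(m,box,z,k=1):
    M=np.zeros(m.shape,np.uint8);x0,y0,x1,y1=box;M[y0:y1,x0:x1]=m[y0:y1,x0:x1]
    cs=cv2.findContours(M,cv2.RETR_EXTERNAL,cv2.CHAIN_APPROX_NONE)[0]; c=max(cs,key=cv2.contourArea)
    r=cv2.minAreaRect(c); w=cast(a,[r[0]],z)[0]; bw=cast(a,cv2.boxPoints(r),z)
    print(np.round(r[0],1),np.round(w,4),np.round(bw[:,:2],4).tolist(),[round(float(np.linalg.norm(bw[i]-bw[i+1])),4) for i in(0,1)], cv2.contourArea(c))
dark=f.sum(2)<150
print("round");comp(dark,(220,225,252,255),.012)
print("square");comp(dark,(270,182,300,208),.012)
print("die");comp(hsv[...,1]<75,(320,190,395,270),.02)
print("bed");comp((hsv[...,0]>70)&(hsv[...,0]<100)&(hsv[...,1]>90)&(f[...,1]>40),(172,190,206,245),.028)
print("red");comp((f[...,0]>110)&(f[...,1]<60),(120,185,140,245),.05)
print("gold");m=(hsv[...,0]>15)&(hsv[...,0]<35)&(hsv[...,1]>150)&(f[...,0]>120)
comp(m,(165,188,180,203),.03);comp(m,(165,225,180,245),.03)
# red bar triangulated: use side view bar ends
g=b["frame"].astype(int);M=((g[...,0]>100)&(g[...,1]<60)&(g[...,2]<70)).astype(np.uint8);M[:290]=0
c=max(cv2.findContours(M,0,1)[0],key=cv2.contourArea);r=cv2.minAreaRect(c);print("side red",r)
for z in(.03,.05,.07,.09):print(z,np.round(cast(b,[r[0]],z)[0],4))
E
```

```text
round
[234.  242.5] [0.4334 0.081  0.012 ] [[0.4528, 0.0997], [0.4534, 0.0632], [0.414, 0.0624], [0.4135, 0.0988]] [0.0365, 0.0393] 117.5
square
[285.2 195.3] [ 0.5813 -0.0742  0.012 ] [[0.5951, -0.0509], [0.6052, -0.0882], [0.5676, -0.0975], [0.5576, -0.0604]] [0.0386, 0.0388] 116.5
die
[356.2 229.7] [ 0.4771 -0.2908  0.02  ] [[0.5412, -0.2033], [0.5791, -0.339], [0.4139, -0.3772], [0.3779, -0.244]] [0.1409, 0.1695] 2370.0
bed
[187.  217.5] [0.5055 0.2245 0.028 ] [[0.5585, 0.2663], [0.5598, 0.1872], [0.4531, 0.1833], [0.4519, 0.2614]] [0.0792, 0.1067] 831.5
red
[131.  212.5] [0.5151 0.3892 0.05  ] [[0.4541, 0.3955], [0.5777, 0.3927], [0.577, 0.3828], [0.4534, 0.3858]] [0.1236, 0.0099] 96.0
gold
[173.8 193.2] [0.5791 0.2674 0.03  ] [[0.5827, 0.2763], [0.5861, 0.2612], [0.5754, 0.2586], [0.5721, 0.2737]] [0.0155, 0.011] 9.0
[169.5 238.5] [0.4411 0.2741 0.03  ] [[0.4455, 0.2788], [0.4456, 0.2698], [0.4366, 0.2694], [0.4365, 0.2783]] [0.009, 0.009] 6.5
side red ((152.41732788085938, 329.6274108886719), (63.77767562866211, 6.393752574920654), 48.23970031738281)
0.03 [0.543  0.3692 0.03  ]
0.05 [0.533  0.3722 0.05  ]
0.07 [0.5229 0.3752 0.07  ]
0.09 [0.5128 0.3783 0.09  ]
```

View pics/crop1.png

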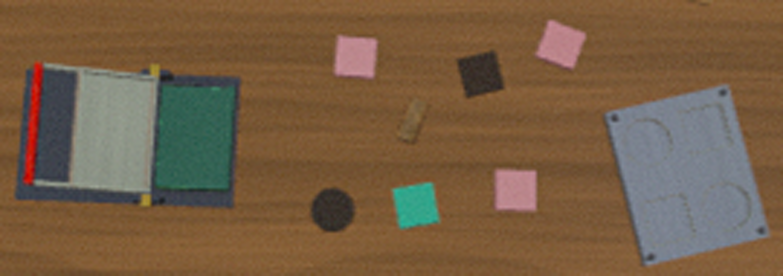

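Crop: the round blank is at (333,210) and the square at (481,74), both dark and black (rubber up). The only other squares are pink or turquoise, so they are excluded. On the die, the round cavities are at about (648,135) and (731,205), and the square ones are on the other diagonal. Triangulating the bar gives (0.511,0.379,0.09), so the tray sits about 0.49 rad up. I'll level it first.

```bash
python3 -m jog '[{"dx":0.03,"dy":-0.024,"az":0.03},{"dx":0.04,"dy":-0.03,"az":0.03},{"dx":0.04,"dy":-0.03,"az":0.03},{"dx":0.04,"dy":-0.03,"az":0.03},{"dx":0.04,"dy":-0.03,"az":0.03},{"dx":0.04,"dy":-0.03,"az":0.03},{"dx":0.04,"dy":-0.03,"az":0.03},{"dx":0.04,"dy":-0.03,"az":0.05},{"dx":0.009,"dy":-0.007},{}]' 0.035
python3 -m jog '[{"dz":-0.03},{"dz":-0.03},{"dz":-0.02},{}]'
python3 - <<'E'
from h import *
a=snapshot("top");b=snapshot("side")
fa=cv2.resize(a["frame"][180:260,110:220],None,fx=3.6,fy=3.6,interpolation=2);fb=cv2.resize(b["frame"][230:384,90:270],None,fx=2.2,fy=2.2,interpolation=2)
h=min(fa.shape[0],fb.shape[0]);cv2.imwrite("pics/bar.png",np.hstack([fa[:h],fb[:h]])[:,:,::-1])
E
```

```text
schema error: expected keys dx, dy, dz, ax, ay, az
schema error: expected keys dx, dy, dz, ax, ay, az
```

View pics/bar.png

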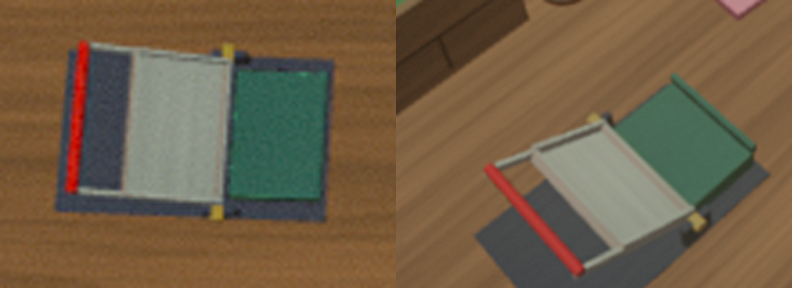

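The picture shows a clear view of the part-raised tray, red bar at (77,117) in the left half. The arm hasn't moved because the rows were refused, probably over the empty `{}` row.

```bash
python3 -m jog '[{"dx":0.03,"dy":-0.024,"az":0.03},{"dx":0.04,"dy":-0.03,"az":0.03},{"dx":0.04,"dy":-0.03,"az":0.03},{"dx":0.04,"dy":-0.03,"az":0.03},{"dx":0.04,"dy":-0.03,"az":0.03},{"dx":0.04,"dy":-0.03,"az":0.03},{"dx":0.04,"dy":-0.03,"az":0.03},{"dx":0.04,"dy":-0.03,"az":0.05},{"dx":0.009,"dy":-0.007},{"dz":0}]' 0.035
```

```text
schema error: expected keys dx, dy, dz, ax, ay, az
```

All six keys are required, then.

```bash
python3 -m jog '[{"dx":0.03,"dy":-0.024,"dz":0,"ax":0,"ay":0,"az":0.03},{"dx":0.04,"dy":-0.03,"dz":0,"ax":0,"ay":0,"az":0.03},{"dx":0.04,"dy":-0.03,"dz":0,"ax":0,"ay":0,"az":0.03},{"dx":0.04,"dy":-0.03,"dz":0,"ax":0,"ay":0,"az":0.03},{"dx":0.04,"dy":-0.03,"dz":0,"ax":0,"ay":0,"az":0.03},{"dx":0.04,"dy":-0.03,"dz":0,"ax":0,"ay":0,"az":0.03},{"dx":0.04,"dy":-0.03,"dz":0,"ax":0,"ay":0,"az":0.03},{"dx":0.04,"dy":-0.03,"dz":0,"ax":0,"ay":0,"az":0.05},{"dx":0.009,"dy":-0.007,"dz":0,"ax":0,"ay":0,"az":0},{"dx":0,"dy":0,"dz":0,"ax":0,"ay":0,"az":0}]' 0.035
```

```text
time: 1.55
position: [0.5137, 0.3788, 0.2311]
tool_rot: [[-0.999, 0.046, -0.0], [0.046, 0.999, 0.0], [0.0, -0.0, -1.0]]
ft_force: [-0.4, -0.2, 0.4]
gripper_width: 0.0349
grip_force: 0.0
```

```bash
python3 -m jog '[{"dx":0,"dy":0,"dz":-0.05,"ax":0,"ay":0,"az":0},{"dx":0,"dy":0,"dz":-0.05,"ax":0,"ay":0,"az":0},{"dx":0,"dy":0,"dz":-0.03,"ax":0,"ay":0,"az":0},{"dx":0,"dy":0,"dz":-0.023,"ax":0,"ay":0,"az":0},{"dx":0,"dy":0,"dz":0,"ax":0,"ay":0,"az":0}]'
python3 -m jog '[{"dx":0,"dy":0,"dz":0,"ax":0,"ay":0,"az":0},{"dx":0,"dy":0,"dz":0,"ax":0,"ay":0,"az":0},{"dx":0,"dy":0,"dz":0,"ax":0,"ay":0,"az":0}]' 0.014
python3 - <<'E'
from h import *
b=snapshot("side");save(b,"bar2.png",(90,170,290,384),2.5)
E
```

```text
time: 2.17
position: [0.5104, 0.3804, 0.0764]
tool_rot: [[-0.999, 0.041, -0.004], [0.041, 0.999, -0.002], [0.004, -0.002, -1.0]]
ft_force: [0.9, 0.6, 0.3]
gripper_width: 0.0352
grip_force: 0.0
time: 2.55
position: [0.5136, 0.3794, 0.0792]
tool_rot: [[-0.999, 0.044, 0.001], [0.044, 0.999, 0.001], [-0.001, 0.001, -1.0]]
ft_force: [-1.3, -1.9, -0.2]
gripper_width: 0.0139
grip_force: 0.6
```

View pics/bar2.png

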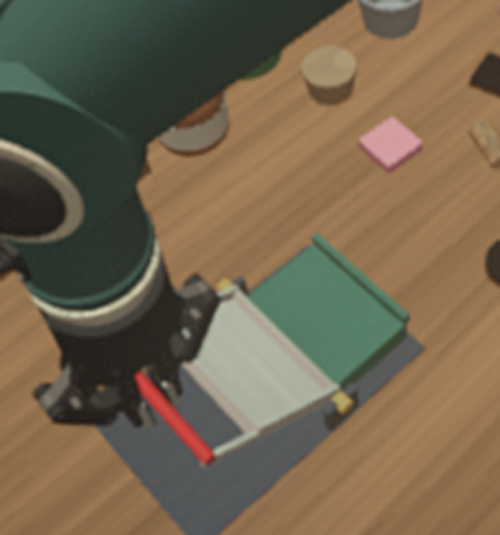

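The fingers straddle the bar at (140,380). Now I'll swing the tray down to level, and release.

```bash
python3 -m jog '[{"dx":0,"dy":0.007,"dz":-0.015,"ax":0,"ay":0,"az":0},{"dx":0,"dy":0.005,"dz":-0.015,"ax":0,"ay":0,"az":0},{"dx":0,"dy":0.003,"dz":-0.015,"ax":0,"ay":0,"az":0},{"dx":0,"dy":0,"dz":-0.015,"ax":0,"ay":0,"az":0},{"dx":0,"dy":0,"dz":0,"ax":0,"ay":0,"az":0}]'
python3 -m jog '[{"dx":0,"dy":0,"dz":-0.003,"ax":0,"ay":0,"az":0},{"dx":0,"dy":0,"dz":0,"ax":0,"ay":0,"az":0}]'
python3 - <<'E'
from h import *
b=snapshot("side");a=snapshot("top")
for s in(a,b):
    g=s["frame"].astype(int);M=((g[...,0]>90)&(g[...,1]<60)&(g[...,2]<70)).astype(np.uint8)
    if s is b: M[:250]=0
    M[:150]=0
    c=max(cv2.findContours(M,0,1)[0],key=cv2.contourArea);p=c.reshape(-1,2);
    e=p[[p[:,1].argmin(),p[:,1].argmax()]]
    for z in(.03,.04,.05):print(e.tolist(),z,np.round(cast(s,e,z),4).tolist())
E
```

```text
time: 3.22
position: [0.5123, 0.3937, 0.0162]
tool_rot: [[-0.999, 0.044, -0.003], [0.044, 0.999, -0.002], [0.002, -0.002, -1.0]]
ft_force: [-0.1, -0.2, 0.0]
gripper_width: 0.014
grip_force: 0.0
time: 3.48
position: [0.5137, 0.3944, 0.0156]
tool_rot: [[-0.999, 0.044, 0.001], [0.044, 0.999, 0.001], [-0.001, 0.001, -1.0]]
ft_force: [0.5, -0.3, 0.4]
gripper_width: 0.0142
grip_force: 0.0
[[130, 194], [131, 200]] 0.03 [[0.5745, 0.4008, 0.03], [0.556, 0.3966, 0.03]]
[[130, 194], [131, 200]] 0.04 [[0.5728, 0.3983, 0.04], [0.5544, 0.3941, 0.04]]
[[130, 194], [131, 200]] 0.05 [[0.5711, 0.3958, 0.05], [0.5528, 0.3916, 0.05]]
[[146, 340], [156, 350]] 0.03 [[0.5351, 0.3905, 0.03], [0.5067, 0.3893, 0.03]]
[[146, 340], [156, 350]] 0.04 [[0.5302, 0.3917, 0.04], [0.5022, 0.3905, 0.04]]
[[146, 340], [156, 350]] 0.05 [[0.5252, 0.3929, 0.05], [0.4977, 0.3918, 0.05]]
```

```bash
python3 -m jog '[{"dx":0,"dy":0,"dz":0,"ax":0,"ay":0,"az":0},{"dx":0,"dy":0,"dz":0,"ax":0,"ay":0,"az":0},{"dx":0,"dy":0,"dz":0.04,"ax":0,"ay":0,"az":0},{"dx":0,"dy":0,"dz":0.05,"ax":0,"ay":0,"az":-0.17},{"dx":0,"dy":-0.05,"dz":0.02,"ax":0,"ay":0,"az":-0.17},{"dx":0,"dy":-0.05,"dz":0,"ax":0,"ay":0,"az":-0.17},{"dx":0,"dy":-0.05,"dz":0,"ax":0,"ay":0,"az":-0.17},{"dx":-0.02,"dy":-0.05,"dz":0,"ax":0,"ay":0,"az":-0.17},{"dx":-0.02,"dy":-0.03,"dz":0,"ax":0,"ay":0,"az":-0.17},{"dx":0,"dy":0,"dz":0,"ax":0,"ay":0,"az":0}]' 0.035
python3 - <<'E'
from h import *
b=snapshot("side");a=snapshot("top")
save(b,"side3.png")
for s in(a,b):
    g=s["frame"].astype(int);M=((g[...,0]>90)&(g[...,1]<60)&(g[...,2]<70)).astype(np.uint8)
    if s is b: M[:250]=0
    M[:150]=0
    c=max(cv2.findContours(M,0,1)[0],key=cv2.contourArea);p=cv2.minAreaRect(c)
    for z in(.02,.03,.04,.05):print(p[0],z,np.round(cast(s,[p[0]],z),4).tolist())
E
```

```text
time: 4.82
position: [0.4723, 0.1617, 0.1255]
tool_rot: [[-0.482, 0.876, -0.001], [0.876, 0.482, -0.001], [0.0, -0.001, -1.0]]
ft_force: [0.8, 0.4, 0.8]
gripper_width: 0.0351
grip_force: 0.0
(129.35818481445312, 213.9878387451172) 0.02 [[0.5144, 0.4013, 0.02]]
(129.35818481445312, 213.9878387451172) 0.03 [[0.5131, 0.3988, 0.03]]
(129.35818481445312, 213.9878387451172) 0.04 [[0.5118, 0.3963, 0.04]]
(129.35818481445312, 213.9878387451172) 0.05 [[0.5105, 0.3938, 0.05]]
(169.00003051757812, 368.5000305175781) 0.02 [[0.4673, 0.3932, 0.02]]
(169.00003051757812, 368.5000305175781) 0.03 [[0.4634, 0.3944, 0.03]]
(169.00003051757812, 368.5000305175781) 0.04 [[0.4595, 0.3955, 0.04]]
(169.00003051757812, 368.5000305175781) 0.05 [[0.4555, 0.3967, 0.05]]
```

View pics/side3.png

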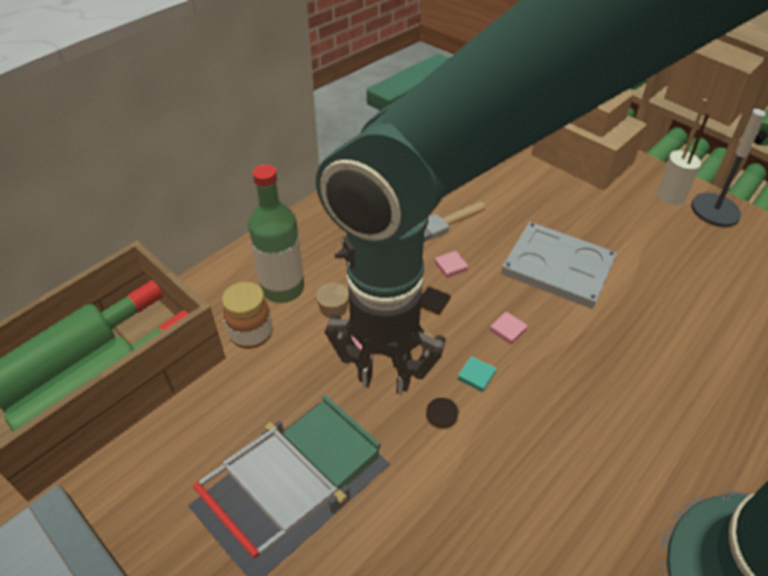

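The tray is now about level (bar at (225,518)). The round blank (442,412) and square (435,299) haven't moved. I'll refine the blanks and the die with both views.

```bash
python3 - <<'E'
from h import *
a=snapshot("top");b=snapshot("side")
def blank(s,box):
    x0,y0,x1,y1=box;g=cv2.GaussianBlur(cv2.cvtColor(s["frame"],7)[y0:y1,x0:x1],(3,3),0)
    t,m=cv2.threshold(g,0,255,cv2.THRESH_BINARY_INV+cv2.THRESH_OTSU)
    c=max(cv2.findContours(m,0,1)[0],key=cv2.contourArea);r=cv2.minAreaRect(c)
    M=cv2.moments(c);p=[M["m10"]/M["m00"]+x0,M["m01"]/M["m00"]+y0]
    bp=cast(s,cv2.boxPoints(r)+[x0,y0],.010)[:,:2]
    print(np.round(p,1),"c",np.round(cast(s,[p],.010)[0],4),"sides",np.round([np.linalg.norm(bp[0]-bp[1]),np.linalg.norm(bp[1]-bp[2])],4),"ang",np.round(np.degrees(np.arctan2(*(bp[1]-bp[0])[::-1])),1),cv2.contourArea(c))
blank(a,(220,228,250,256));blank(b,(280,262,310,288))
blank(b,(283,190,301,210))
# die: bright grey quad
for s,box in((a,(320,190,395,270)),(b,(330,140,420,205))):
    x0,y0,x1,y1=box;h=cv2.cvtColor(s["frame"],cv2.COLOR_RGB2HSV)[y0:y1,x0:x1]
    m=((h[...,1]<90)&(h[...,2]>90)).astype(np.uint8)
    c=max(cv2.findContours(m,0,1)[0],key=cv2.contourArea)
    q=cv2.approxPolyDP(cv2.convexHull(c),6,True).reshape(-1,2)+[x0,y0]
    print(q.tolist(),np.round(cast(s,q,.02)[:,:2],4).tolist())
save(b,"die.png",(325,140,425,210),5)
E
```

```text
[234.1 242. ] c [0.4352 0.0808 0.01  ] sides [0.0427 0.0424] ang -89.1 161.0
[294.3 274.9] c [0.4366 0.0829 0.01  ] sides [0.045  0.0492] ang -136.7 330.5
[289.9 199.9] c [ 0.5809 -0.0739  0.01  ] sides [0.0499 0.0453] ang -66.3 202.0
[[371, 199], [385, 251], [342, 261], [328, 209]] [[0.5727, -0.3391], [0.4137, -0.3769], [0.382, -0.2455], [0.5395, -0.2054]]
[[353, 147], [410, 168], [395, 204], [334, 182]] [[0.576, -0.3393], [0.4167, -0.3751], [0.3811, -0.2325], [0.534, -0.1903]]
```

View pics/die.png

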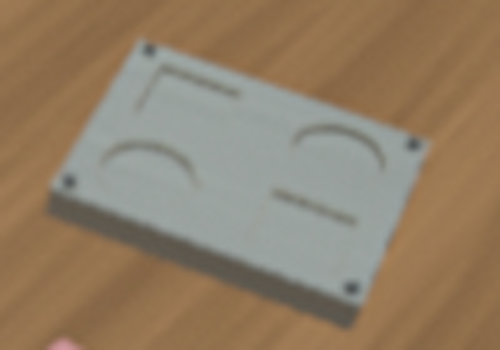

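Die crop: square cavities are at far-left (190,95) and near-right (305,235), round ones at (150,180) and (335,165). Now picking up the round blank at (0.436,0.082).

```bash
python3 -m jog '[{"dx":-0.018,"dy":-0.04,"dz":0,"ax":0,"ay":0,"az":-0.14},{"dx":-0.018,"dy":-0.04,"dz":0,"ax":0,"ay":0,"az":-0.14},{"dx":0,"dy":0,"dz":-0.03,"ax":0,"ay":0,"az":-0.14},{"dx":0,"dy":0,"dz":-0.03,"ax":0,"ay":0,"az":-0.128},{"dx":0,"dy":0,"dz":-0.03,"ax":0,"ay":0,"az":0},{"dx":0,"dy":0,"dz":-0.02,"ax":0,"ay":0,"az":0},{"dx":0,"dy":0,"dz":-0.0135,"ax":0,"ay":0,"az":0},{"dx":0,"dy":0,"dz":0,"ax":0,"ay":0,"az":0}]' 0.07
python3 -m jog '[{"dx":0,"dy":0,"dz":0,"ax":0,"ay":0,"az":0},{"dx":0,"dy":0,"dz":0,"ax":0,"ay":0,"az":0},{"dx":0,"dy":0,"dz":0,"ax":0,"ay":0,"az":0},{"dx":0,"dy":0,"dz":0,"ax":0,"ay":0,"az":0},{"dx":0,"dy":0,"dz":0,"ax":0,"ay":0,"az":0}]' 0.035
```

```text
time: 6.02
position: [0.4373, 0.0845, 0.0011]
tool_rot: [[0.04, 0.999, -0.001], [0.999, -0.04, -0.0], [-0.0, -0.001, -1.0]]
ft_force: [0.1, 0.1, -0.1]
gripper_width: 0.0703
grip_force: 0.0
time: 6.65
position: [0.4382, 0.0845, 0.003]
tool_rot: [[0.041, 0.999, 0.002], [0.999, -0.041, 0.001], [0.001, 0.002, -1.0]]
ft_force: [-1.1, -2.1, 7.0]
gripper_width: 0.0431
grip_force: 59.9
```

The reading is 43 mm on a 46 mm disc, so I'll lift it and look.

```bash
python3 -m jog '[{"dx":0,"dy":0,"dz":0.03,"ax":0,"ay":0,"az":0},{"dx":0,"dy":0,"dz":0.04,"ax":0,"ay":0,"az":0},{"dx":0,"dy":0,"dz":0.03,"ax":0,"ay":0,"az":0},{"dx":0,"dy":0,"dz":0,"ax":0,"ay":0,"az":0}]'
python3 - <<'E'
from h import *
a=snapshot("top");b=snapshot("side");p=env.state()["position"]
u=proj(a,[p])[0];v=proj(b,[p])[0];print(u,v)
def cr(s,u):
    x=int(np.clip(u[0]-50,0,412));y=int(np.clip(u[1]-50,0,284));return cv2.resize(s["frame"][y:y+100,x:x+100],(390,390),interpolation=2)
cv2.imwrite("pics/hold1.png",np.hstack([cr(a,u),cr(b,v)])[:,:,::-1])
E
```

```text
time: 7.15
position: [0.4392, 0.0851, 0.1042]
tool_rot: [[0.041, 0.999, 0.006], [0.999, -0.041, 0.003], [0.003, 0.005, -1.0]]
ft_force: [0.5, 0.1, -0.2]
gripper_width: 0.0426
grip_force: 60.9
[231.76257261 238.73009438] [297.04212189 249.66383071]
```

View pics/hold1.png

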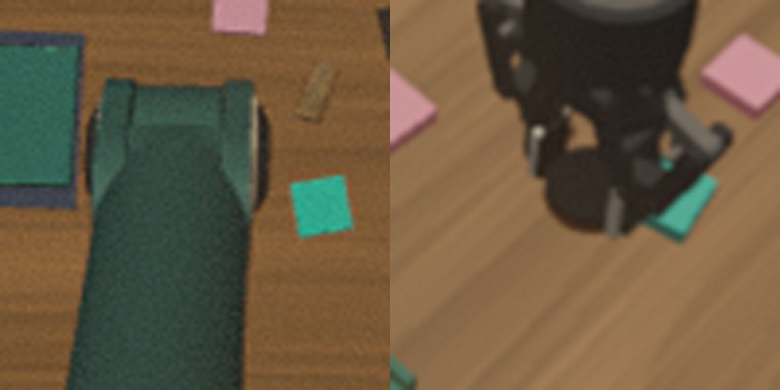

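The disc is held between the fingers at (590,195), roughly centred on the TCP. Carrying it over to the tray.

```bash
python3 -m jog '[{"dx":0.013,"dy":0.0376,"dz":0,"ax":0,"ay":0,"az":0},{"dx":0.012,"dy":0.038,"dz":0,"ax":0,"ay":0,"az":0},{"dx":0.012,"dy":0.038,"dz":0,"ax":0,"ay":0,"az":0},{"dx":0.012,"dy":0.038,"dz":0,"ax":0,"ay":0,"az":0},{"dx":0.012,"dy":0.038,"dz":0,"ax":0,"ay":0,"az":0},{"dx":0.012,"dy":0.038,"dz":0,"ax":0,"ay":0,"az":0},{"dx":0,"dy":0,"dz":-0.03,"ax":0,"ay":0,"az":0},{"dx":0,"dy":0,"dz":-0.025,"ax":0,"ay":0,"az":0},{"dx":0,"dy":0,"dz":0,"ax":0,"ay":0,"az":0}]'
python3 -m jog '[{"dx":0,"dy":0,"dz":-0.006,"ax":0,"ay":0,"az":0},{"dx":0,"dy":0,"dz":0,"ax":0,"ay":0,"az":0}]'
python3 -m jog '[{"dx":0,"dy":0,"dz":-0.006,"ax":0,"ay":0,"az":0},{"dx":0,"dy":0,"dz":0,"ax":0,"ay":0,"az":0}]'
```

```text
time: 8.38
position: [0.5082, 0.3103, 0.0434]
tool_rot: [[0.041, 0.999, -0.005], [0.999, -0.041, -0.004], [-0.004, -0.005, -1.0]]
ft_force: [-0.1, 0.4, -0.0]
gripper_width: 0.0429
grip_force: 61.0
time: 8.62
position: [0.5108, 0.3118, 0.0411]
tool_rot: [[0.041, 0.999, 0.0], [0.999, -0.041, 0.0], [0.0, 0.0, -1.0]]
ft_force: [0.8, 0.9, 0.3]
gripper_width: 0.0432
grip_force: 61.0
time: 8.88
position: [0.5107, 0.3121, 0.035]
tool_rot: [[0.041, 0.999, 0.001], [0.999, -0.041, 0.001], [0.001, 0.001, -1.0]]
ft_force: [1.3, 0.2, 0.8]
gripper_width: 0.0429
grip_force: 61.1
```

```bash
python3 -m jog '[{"dx":0,"dy":0,"dz":-0.003,"ax":0,"ay":0,"az":0},{"dx":0,"dy":0,"dz":0,"ax":0,"ay":0,"az":0}]'; python3 -m jog '[{"dx":0,"dy":0,"dz":-0.002,"ax":0,"ay":0,"az":0},{"dx":0,"dy":0,"dz":0,"ax":0,"ay":0,"az":0}]'
```

```text
time: 9.12
position: [0.5108, 0.3123, 0.033]
tool_rot: [[0.041, 0.999, 0.0], [0.999, -0.041, 0.001], [0.001, 0.0, -1.0]]
ft_force: [-2.9, -0.9, 10.0]
gripper_width: 0.0431
grip_force: 62.3
time: 9.38
position: [0.5108, 0.3124, 0.0328]
tool_rot: [[0.041, 0.999, -0.0], [0.999, -0.041, 0.002], [0.002, -0.0, -1.0]]
ft_force: [-6.4, -2.1, 24.5]
gripper_width: 0.0429
grip_force: 63.8
```

Contact, with the floor at about z = 0.030. Release, rise and turn towards the bar.

```bash
python3 -m jog '[{"dx":0,"dy":0,"dz":0.002,"ax":0,"ay":0,"az":0},{"dx":0,"dy":0,"dz":0.0,"ax":0,"ay":0,"az":0},{"dx":0,"dy":0,"dz":0,"ax":0,"ay":0,"az":0},{"dx":0,"dy":0,"dz":0.02,"ax":0,"ay":0,"az":0},{"dx":0,"dy":0,"dz":0.05,"ax":0,"ay":0,"az":0.17},{"dx":0,"dy":0.02,"dz":0.02,"ax":0,"ay":0,"az":0.175},{"dx":0,"dy":0.02,"dz":0,"ax":0,"ay":0,"az":0.175},{"dx":0,"dy":0.02,"dz":0,"ax":0,"ay":0,"az":0.175},{"dx":0,"dy":0.02,"dz":0,"ax":0,"ay":0,"az":0.175},{"dx":0.002,"dy":0.002,"dz":0,"ax":0,"ay":0,"az":0.175}]' 0.065
python3 -m jog '[{"dx":0,"dy":0,"dz":0,"ax":0,"ay":0,"az":0.175},{"dx":0,"dy":0,"dz":0,"ax":0,"ay":0,"az":0.175},{"dx":0,"dy":0,"dz":0,"ax":0,"ay":0,"az":0.17},{"dx":0,"dy":0,"dz":0,"ax":0,"ay":0,"az":0}]' 0.035
python3 - <<'E'
from h import *
b=snapshot("side");save(b,"tray1.png",(100,170,300,384),2.5)
E
```

```text
time: 10.62
position: [0.5121, 0.3959, 0.123]
tool_rot: [[-0.848, 0.53, 0.001], [0.53, 0.848, 0.001], [-0.0, 0.002, -1.0]]
ft_force: [-0.1, 0.1, -0.7]
gripper_width: 0.0649
grip_force: 0.0
time: 11.12
position: [0.513, 0.3936, 0.1229]
tool_rot: [[-0.999, 0.049, 0.001], [0.049, 0.999, 0.0], [-0.001, 0.001, -1.0]]
ft_force: [1.6, 1.3, 0.1]
gripper_width: 0.0353
grip_force: 0.0
```

View pics/tray1.png

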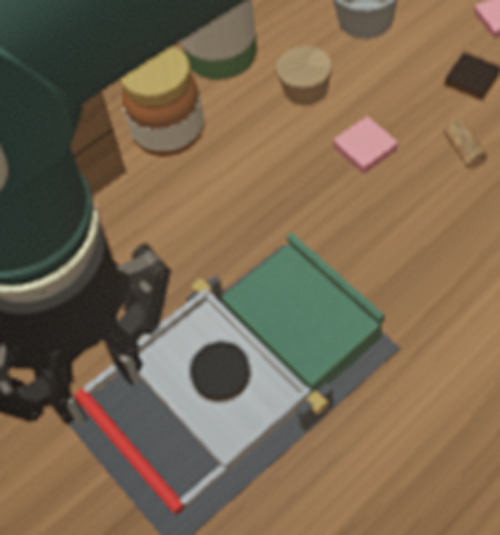

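The disc lies flat at the tray centre (220,370). Cage the bar and swing it over.

```bash
python3 -m jog '[{"dx":0.002,"dy":0.001,"dz":-0.05,"ax":0,"ay":0,"az":0},{"dx":0,"dy":0,"dz":-0.04,"ax":0,"ay":0,"az":0},{"dx":0,"dy":0,"dz":-0.011,"ax":0,"ay":0,"az":0},{"dx":0,"dy":0,"dz":0,"ax":0,"ay":0,"az":0}]'
python3 -m jog '[{"dx":0,"dy":0,"dz":0,"ax":0,"ay":0,"az":0},{"dx":0,"dy":0,"dz":0,"ax":0,"ay":0,"az":0},{"dx":0,"dy":0,"dz":0,"ax":0,"ay":0,"az":0}]' 0.010
python3 -m jog '[{"dx":0,"dy":-0.0014,"dz":0.0185,"ax":0,"ay":0,"az":0},{"dx":0,"dy":-0.0041,"dz":0.0181,"ax":0,"ay":0,"az":0},{"dx":0,"dy":-0.0068,"dz":0.0173,"ax":0,"ay":0,"az":0},{"dx":0,"dy":-0.0094,"dz":0.0161,"ax":0,"ay":0,"az":0},{"dx":-0.001,"dy":-0.0116,"dz":0.0145,"ax":0,"ay":0,"az":0},{"dx":-0.001,"dy":-0.0136,"dz":0.0126,"ax":0,"ay":0,"az":0},{"dx":-0.001,"dy":-0.0154,"dz":0.0105,"ax":0,"ay":0,"az":0},{"dx":0,"dy":0,"dz":0,"ax":0,"ay":0,"az":0}]'
python3 - <<'E'
from h import *
b=snapshot("side");save(b,"swing.png",(100,150,320,370),2.4)
E
```

```text
time: 11.68
position: [0.5146, 0.3949, 0.021]
tool_rot: [[-0.999, 0.048, 0.0], [0.048, 0.999, -0.0], [-0.0, -0.0, -1.0]]
ft_force: [0.3, -0.1, 0.1]
gripper_width: 0.0352
grip_force: 0.0
time: 12.05
position: [0.5155, 0.3944, 0.0221]
tool_rot: [[-0.999, 0.048, 0.002], [0.048, 0.999, 0.0], [-0.002, 0.0, -1.0]]
ft_force: [1.0, -3.1, 2.8]
gripper_width: 0.01
grip_force: 2.6
time: 13.05
position: [0.5123, 0.3307, 0.1293]
tool_rot: [[-0.999, 0.049, 0.001], [0.049, 0.999, 0.0], [-0.001, 0.0, -1.0]]
ft_force: [0.4, 0.2, 0.0]
gripper_width: 0.0095
grip_force: 0.0
```

View pics/swing.png

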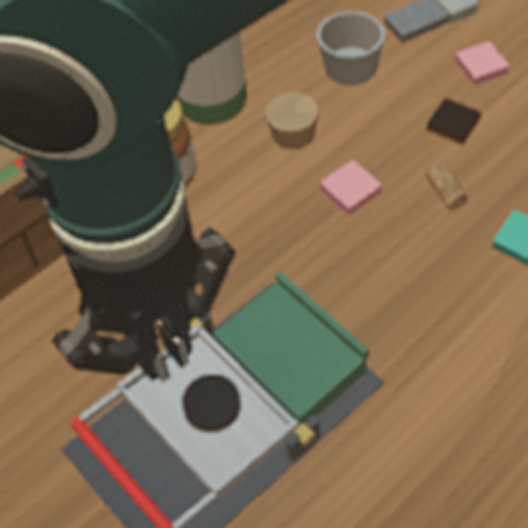

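The bar stayed down: caging alone doesn't lift it, and the tray is still level with the disc in place at (210,403). Go back and grip the bar properly.

```bash
python3 -m jog '[{"dx":0.0015,"dy":0.032,"dz":0,"ax":0,"ay":0,"az":0},{"dx":0.0015,"dy":0.0317,"dz":0,"ax":0,"ay":0,"az":0},{"dx":0,"dy":0,"dz":-0.05,"ax":0,"ay":0,"az":0},{"dx":0,"dy":0,"dz":-0.04,"ax":0,"ay":0,"az":0},{"dx":0,"dy":0,"dz":-0.019,"ax":0,"ay":0,"az":0},{"dx":0,"dy":0,"dz":0,"ax":0,"ay":0,"az":0}]' 0.035
python3 -m jog '[{"dx":0,"dy":0,"dz":0,"ax":0,"ay":0,"az":0},{"dx":0,"dy":0,"dz":0,"ax":0,"ay":0,"az":0},{"dx":0,"dy":0,"dz":0,"ax":0,"ay":0,"az":0},{"dx":0,"dy":0,"dz":0,"ax":0,"ay":0,"az":0}]' 0.0
python3 -m jog '[{"dx":0,"dy":-0.0014,"dz":0.0185,"ax":0,"ay":0,"az":0},{"dx":0,"dy":0,"dz":0,"ax":0,"ay":0,"az":0}]'
```

```text
time: 13.85
position: [0.5136, 0.3959, 0.0178]
tool_rot: [[-0.999, 0.047, -0.002], [0.047, 0.999, -0.002], [0.002, -0.002, -1.0]]
ft_force: [-0.2, 0.8, -0.2]
gripper_width: 0.0353
grip_force: 0.0
time: 14.35
position: [0.5153, 0.3941, 0.0205]
tool_rot: [[-0.999, 0.047, 0.001], [0.047, 0.999, -0.002], [-0.001, -0.002, -1.0]]
ft_force: [0.3, -5.4, -0.4]
gripper_width: 0.0074
grip_force: 58.5
time: 14.6
position: [0.5152, 0.3916, 0.0397]
tool_rot: [[-0.999, 0.048, -0.0], [0.048, 0.999, -0.004], [-0.0, -0.004, -1.0]]
ft_force: [1.3, -7.1, -0.7]
gripper_width: 0.0075
grip_force: 58.9
```

Gripped: it reads 7.5 mm on the 10 mm bar, the same offset as on the disc. Swing it.

```bash
python3 -m jog '[{"dx":0,"dy":-0.0041,"dz":0.0181,"ax":0,"ay":0,"az":0},{"dx":0,"dy":-0.0068,"dz":0.0173,"ax":0,"ay":0,"az":0},{"dx":0,"dy":-0.0094,"dz":0.0161,"ax":0,"ay":0,"az":0},{"dx":-0.001,"dy":-0.0116,"dz":0.0145,"ax":0,"ay":0,"az":0},{"dx":-0.001,"dy":-0.0136,"dz":0.0126,"ax":0,"ay":0,"az":0},{"dx":-0.001,"dy":-0.0154,"dz":0.0105,"ax":0,"ay":0,"az":0},{"dx":-0.001,"dy":-0.0168,"dz":0.008,"ax":0,"ay":0,"az":0},{"dx":-0.001,"dy":-0.0177,"dz":0.0054,"ax":0,"ay":0,"az":0},{"dx":0,"dy":0,"dz":0,"ax":0,"ay":0,"az":0}]'
```

```text
time: 15.72
position: [0.5128, 0.2947, 0.1407]
tool_rot: [[-0.999, 0.051, 0.005], [0.051, 0.999, -0.003], [-0.005, -0.003, -1.0]]
ft_force: [10.5, -5.0, -15.3]
gripper_width: 0.0075
grip_force: 58.0
```

```bash
python3 -m jog '[{"dx":-0.001,"dy":-0.0184,"dz":0.0027,"ax":0,"ay":0,"az":0},{"dx":-0.001,"dy":-0.0186,"dz":-0.0001,"ax":0,"ay":0,"az":0},{"dx":-0.001,"dy":-0.0184,"dz":-0.0028,"ax":0,"ay":0,"az":0},{"dx":-0.001,"dy":-0.0177,"dz":-0.0056,"ax":0,"ay":0,"az":0},{"dx":-0.001,"dy":-0.0167,"dz":-0.0082,"ax":0,"ay":0,"az":0},{"dx":0,"dy":0,"dz":0,"ax":0,"ay":0,"az":0}]'
python3 -m jog '[{"dx":0,"dy":-0.0075,"dz":-0.005,"ax":0,"ay":0,"az":0},{"dx":0,"dy":0,"dz":0,"ax":0,"ay":0,"az":0},{"dx":0,"dy":0,"dz":0,"ax":0,"ay":0,"az":0}]'
```

```text
time: 16.48
position: [0.5102, 0.2103, 0.1295]
tool_rot: [[-0.999, 0.049, 0.013], [0.049, 0.999, 0.005], [-0.013, 0.006, -1.0]]
ft_force: [11.7, 1.2, -6.0]
gripper_width: 0.0078
grip_force: 58.9
time: 16.85
position: [0.5101, 0.2036, 0.1253]
tool_rot: [[-0.999, 0.048, 0.013], [0.048, 0.999, 0.005], [-0.013, 0.006, -1.0]]
ft_force: [7.9, -0.3, -0.5]
gripper_width: 0.0075
grip_force: 59.4
```

The tray is at about 2.13 rad. Now I'll swing back along the reverse path.

```bash
python3 -m jog '[{"dx":0,"dy":0.0075,"dz":0.005,"ax":0,"ay":0,"az":0},{"dx":0.001,"dy":0.0167,"dz":0.0082,"ax":0,"ay":0,"az":0},{"dx":0.001,"dy":0.0177,"dz":0.0056,"ax":0,"ay":0,"az":0},{"dx":0.001,"dy":0.0184,"dz":0.0028,"ax":0,"ay":0,"az":0},{"dx":0.001,"dy":0.0186,"dz":0.0001,"ax":0,"ay":0,"az":0},{"dx":0.001,"dy":0.0184,"dz":-0.0027,"ax":0,"ay":0,"az":0},{"dx":0.001,"dy":0.0177,"dz":-0.0054,"ax":0,"ay":0,"az":0},{"dx":0.001,"dy":0.0168,"dz":-0.008,"ax":0,"ay":0,"az":0},{"dx":0,"dy":0,"dz":0,"ax":0,"ay":0,"az":0}]'
python3 -m jog '[{"dx":0.001,"dy":0.0154,"dz":-0.0105,"ax":0,"ay":0,"az":0},{"dx":0.001,"dy":0.0136,"dz":-0.0126,"ax":0,"ay":0,"az":0},{"dx":0.001,"dy":0.0116,"dz":-0.0145,"ax":0,"ay":0,"az":0},{"dx":0,"dy":0.0094,"dz":-0.0161,"ax":0,"ay":0,"az":0},{"dx":0,"dy":0.0068,"dz":-0.0173,"ax":0,"ay":0,"az":0},{"dx":0,"dy":0.0041,"dz":-0.0181,"ax":0,"ay":0,"az":0},{"dx":0,"dy":0.0014,"dz":-0.0185,"ax":0,"ay":0,"az":0},{"dx":0,"dy":0,"dz":0,"ax":0,"ay":0,"az":0}]'
python3 -m jog '[{"dx":0,"dy":0,"dz":-0.003,"ax":0,"ay":0,"az":0},{"dx":0,"dy":0,"dz":0,"ax":0,"ay":0,"az":0}]'
```

```text
time: 17.98
position: [0.5098, 0.3351, 0.1258]
tool_rot: [[-0.999, 0.044, -0.003], [0.044, 0.999, -0.001], [0.003, -0.001, -1.0]]
ft_force: [1.5, -0.7, -6.1]
gripper_width: 0.0071
grip_force: 63.1
time: 18.98
position: [0.5142, 0.3944, 0.02]
tool_rot: [[-0.999, 0.048, -0.002], [0.048, 0.999, -0.003], [0.002, -0.004, -1.0]]
ft_force: [-3.9, -9.0, 8.0]
gripper_width: 0.0073
grip_force: 67.7
time: 19.23
position: [0.5143, 0.3944, 0.0196]
tool_rot: [[-0.999, 0.048, -0.002], [0.048, 0.999, -0.003], [0.002, -0.003, -1.0]]
ft_force: [-9.7, -13.1, 26.0]
gripper_width: 0.0073
grip_force: 69.6
```

```bash
python3 -m jog '[{"dx":0,"dy":0,"dz":0.003,"ax":0,"ay":0,"az":0},{"dx":0,"dy":0,"dz":0,"ax":0,"ay":0,"az":0},{"dx":0,"dy":0,"dz":0.03,"ax":0,"ay":0,"az":0},{"dx":0,"dy":0,"dz":0.05,"ax":0,"ay":0,"az":-0.175},{"dx":0,"dy":0.0,"dz":0.03,"ax":0,"ay":0,"az":-0.175},{"dx":0,"dy":0.0,"dz":0,"ax":0,"ay":0,"az":-0.175},{"dx":0,"dy":0,"dz":0,"ax":0,"ay":0,"az":-0.175},{"dx":0,"dy":0,"dz":0,"ax":0,"ay":0,"az":-0.175},{"dx":0,"dy":0,"dz":0,"ax":0,"ay":0,"az":-0.175},{"dx":0,"dy":0,"dz":0,"ax":0,"ay":0,"az":-0.175}]' 0.035
python3 -m jog '[{"dx":0,"dy":0,"dz":0,"ax":0,"ay":0,"az":-0.175},{"dx":0,"dy":0,"dz":0,"ax":0,"ay":0,"az":-0.17},{"dx":0,"dy":0,"dz":0,"ax":0,"ay":0,"az":0}]' 0.07
cat >> h.py <<'E'
def find(s,m,box,z):
    x0,y0,x1,y1=box;M=np.zeros(m.shape,np.uint8);M[y0:y1,x0:x1]=m[y0:y1,x0:x1]
    M=cv2.morphologyEx(M,cv2.MORPH_CLOSE,np.ones((3,3)))
    c=max(cv2.findContours(M,0,1)[0],key=cv2.contourArea);c=cv2.convexHull(c);r=cv2.minAreaRect(c);q=cv2.moments(c);p=[q["m10"]/q["m00"],q["m01"]/q["m00"]]
    bp=cast(s,cv2.boxPoints(r),z)[:,:2]
    print("px",np.round(p,1),"w",np.round(cast(s,[p],z)[0],4),"sides",np.round([np.linalg.norm(bp[0]-bp[1]),np.linalg.norm(bp[1]-bp[2])],4),"ang",np.round(np.degrees(np.arctan2(*(bp[1]-bp[0])[::-1])),1),"mean",s["frame"][M>0].mean(0).round())
    return p
def brass(s):
    h=cv2.cvtColor(s["frame"],cv2.COLOR_RGB2HSV); return (h[...,0]<40)&(h[...,1]>60)&(h[...,2]>60)
E
python3 - <<'E'
from h import *
a=snapshot("top");b=snapshot("side")
P=[[.512+dx,.3127-.09+dy,.03] for dx in(-.05,.05) for dy in(-.03,.045)]
for s in(a,b):
    q=proj(s,P);box=(*q.min(0).astype(int),*q.max(0).astype(int));print(box)
    find(s,brass(s),box,.04)
save(b,"bed1.png",(100,170,360,360),2.6)
E
```

```text
time: 20.48
position: [0.5144, 0.3975, 0.1291]
tool_rot: [[-0.289, 0.957, 0.0], [0.957, 0.289, 0.001], [0.001, 0.001, -1.0]]
ft_force: [-0.9, 0.3, 0.5]
gripper_width: 0.035
grip_force: 0.0
time: 20.85
position: [0.5143, 0.3973, 0.129]
tool_rot: [[0.043, 0.999, 0.001], [0.999, -0.043, 0.0], [0.0, 0.001, -1.0]]
ft_force: [-0.1, 0.6, -0.6]
gripper_width: 0.0702
grip_force: 0.0
(np.int64(171), np.int64(198), np.int64(198), np.int64(231))
px [183.3 216.6] w [0.5066 0.2342 0.04  ] sides [0.0451 0.0454] ang -89.1 mean [147. 114.  63.]
(np.int64(186), np.int64(266), np.int64(249), np.int64(322))
px [216.6 293.8] w [0.508  0.2362 0.04  ] sides [0.0457 0.0485] ang -136.0 mean [160. 130.  91.]
```

View pics/bed1.png

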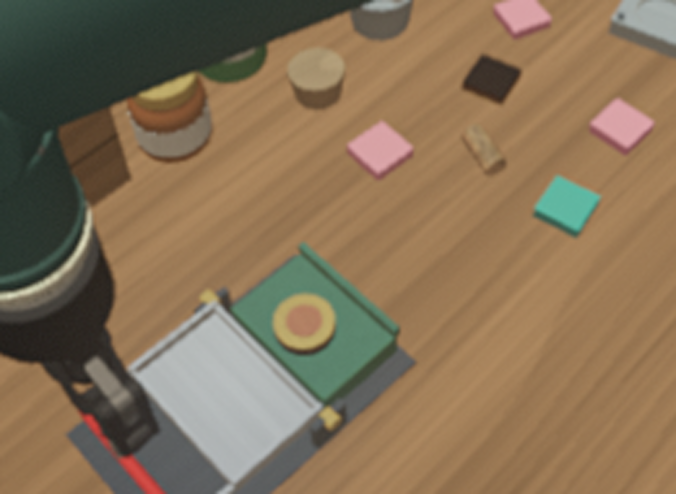

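The round blank lies brass up on the bed at (303,322), i.e. (0.507,0.235). I'll pick it up, and locate the die bolts.

```bash
python3 -m jog '[{"dx":-0.0015,"dy":-0.04,"dz":0,"ax":0,"ay":0,"az":0},{"dx":-0.002,"dy":-0.04,"dz":0,"ax":0,"ay":0,"az":0},{"dx":-0.002,"dy":-0.04,"dz":0,"ax":0,"ay":0,"az":0},{"dx":-0.002,"dy":-0.042,"dz":0,"ax":0,"ay":0,"az":0},{"dx":0,"dy":0,"dz":-0.04,"ax":0,"ay":0,"az":0},{"dx":0,"dy":0,"dz":-0.04,"ax":0,"ay":0,"az":0},{"dx":0,"dy":0,"dz":-0.014,"ax":0,"ay":0,"az":0},{"dx":0,"dy":0,"dz":0,"ax":0,"ay":0,"az":0}]'
python3 -m jog '[{"dx":0,"dy":0,"dz":0,"ax":0,"ay":0,"az":0},{"dx":0,"dy":0,"dz":0,"ax":0,"ay":0,"az":0},{"dx":0,"dy":0,"dz":0,"ax":0,"ay":0,"az":0},{"dx":0,"dy":0,"dz":0,"ax":0,"ay":0,"az":0}]' 0.035
python3 -m jog '[{"dx":0,"dy":0,"dz":0.03,"ax":0,"ay":0,"az":0},{"dx":0,"dy":0,"dz":0.04,"ax":0,"ay":0,"az":0},{"dx":0,"dy":0,"dz":0.03,"ax":0,"ay":0,"az":0},{"dx":0,"dy":0,"dz":0,"ax":0,"ay":0,"az":0}]'
python3 - <<'E'
from h import *
for n,q in(("top",[[371,199],[385,251],[342,261],[328,209]]),("side",[[353,148],[411,169],[397,200],[335,177.6]])):
    s=snapshot(n);q=np.array(q,float);g=cv2.cvtColor(s["frame"],7).astype(float);g=255-cv2.GaussianBlur(g,(3,3),0)
    c=q.mean(0);out=[]
    for k in q:
        e=k+(c-k)*.1; x,y=int(e[0]+.5),int(e[1]+.5); w=g[y-3:y+4,x-3:x+4].copy();w=np.clip(w-np.median(w)-15,0,None)
        if n=="side":
            pass
        yy,xx=np.mgrid[y-3:y+4,x-3:x+4];out.append([(w*xx).sum()/w.sum(),(w*yy).sum()/w.sum()])
    W=cast(s,out,.02)[:,:2];print(n,np.round(out,1).tolist(),np.round(W,4).tolist(),"c",W.mean(0).round(4))
    d=[np.linalg.norm(W[i]-W[(i+1)%4]) for i in range(4)];v1=W[0]-W[1]+W[3]-W[2];v2=W[3]-W[0]+W[2]-W[1]
    print(np.round(d,4),"yaw",np.degrees(np.arctan2(v1[1],v1[0])),np.degrees(np.arctan2(v2[1],v2[0])))
E
```

```text
time: 21.95
position: [0.5069, 0.2341, 0.035]
tool_rot: [[0.045, 0.999, -0.001], [0.999, -0.045, -0.001], [-0.001, -0.001, -1.0]]
ft_force: [1.0, 0.6, -0.4]
gripper_width: 0.07
grip_force: 0.0
time: 22.45
position: [0.5099, 0.235, 0.0391]
tool_rot: [[0.046, 0.999, 0.006], [0.999, -0.046, 0.003], [0.003, 0.005, -1.0]]
ft_force: [-0.9, -2.7, 16.4]
gripper_width: 0.0347
grip_force: 8.3
time: 22.95
position: [0.5089, 0.2354, 0.1389]
tool_rot: [[0.046, 0.999, 0.006], [0.999, -0.046, 0.004], [0.004, 0.006, -1.0]]
ft_force: [0.8, -0.3, -0.7]
gripper_width: 0.0352
grip_force: 0.0
top [[370.6, 201.2], [382.2, 249.0], [341.2, 258.5], [328.8, 211.8]] [[0.5658, -0.3377], [0.4196, -0.3686], [0.3894, -0.2432], [0.5309, -0.2076]] c [ 0.4764 -0.2893]
[0.1494 0.129  0.1459 0.1346] yaw 13.031358524614104 104.3066964380748
side [[355.0, 148.8], [407.8, 167.5], [393.7, 198.8], [337.3, 179.5]] [[0.5677, -0.3367], [0.4221, -0.3724], [0.3923, -0.2454], [0.5331, -0.2036]] c [ 0.4788 -0.2895]
[0.15   0.1305 0.1468 0.1376] yaw 15.14796781720611 103.89133156686543
```

The fingers slipped off over the top edge. I'll back off, relocate the blank and grip lower.

```bash
python3 -m jog '[{"dx":0.0,"dy":0.05,"dz":0,"ax":0,"ay":0,"az":0},{"dx":0,"dy":0.06,"dz":0,"ax":0,"ay":0,"az":0},{"dx":0,"dy":0.05,"dz":0,"ax":0,"ay":0,"az":0},{"dx":0,"dy":0,"dz":0,"ax":0,"ay":0,"az":0}]' 0.07
python3 - <<'E'
from h import *
a=snapshot("top");b=snapshot("side")
find(a,brass(a),(171,198,198,231),.04);find(b,brass(b),(186,266,249,322),.04);print(env.state()["position"])
E
```

```text
time: 23.55
position: [0.5043, 0.3992, 0.1333]
tool_rot: [[0.038, 0.999, -0.002], [0.999, -0.038, 0.0], [0.0, -0.002, -1.0]]
ft_force: [-0.2, -0.9, -0.5]
gripper_width: 0.0701
grip_force: 0.0
px [183.5 217. ] w [0.5054 0.2336 0.04  ] sides [0.0451 0.0423] ang -89.1 mean [148. 114.  62.]
px [217.1 294.1] w [0.507  0.2359 0.04  ] sides [0.0477 0.0485] ang -136.0 mean [161. 131.  92.]
[0.50617614 0.39371625 0.13381851]
```

```bash
python3 -m jog '[{"dx":0,"dy":-0.04,"dz":0,"ax":0,"ay":0,"az":0},{"dx":0,"dy":-0.04,"dz":0,"ax":0,"ay":0,"az":0},{"dx":0,"dy":-0.04,"dz":0,"ax":0,"ay":0,"az":0},{"dx":0,"dy":-0.04,"dz":0,"ax":0,"ay":0,"az":0},{"dx":0,"dy":0,"dz":-0.04,"ax":0,"ay":0,"az":0},{"dx":0,"dy":0,"dz":-0.04,"ax":0,"ay":0,"az":0},{"dx":0,"dy":0,"dz":-0.0255,"ax":0,"ay":0,"az":0},{"dx":0,"dy":0,"dz":0,"ax":0,"ay":0,"az":0}]'
python3 -m jog '[{"dx":0,"dy":0,"dz":0,"ax":0,"ay":0,"az":0},{"dx":0,"dy":0,"dz":0,"ax":0,"ay":0,"az":0},{"dx":0,"dy":0,"dz":0,"ax":0,"ay":0,"az":0},{"dx":0,"dy":0,"dz":0,"ax":0,"ay":0,"az":0}]' 0.035
python3 -m jog '[{"dx":0,"dy":0,"dz":0.03,"ax":0,"ay":0,"az":0},{"dx":0,"dy":0,"dz":0.04,"ax":0,"ay":0,"az":0},{"dx":0,"dy":0,"dz":0.03,"ax":0,"ay":0,"az":0},{"dx":0,"dy":0,"dz":0,"ax":0,"ay":0,"az":0}]'
```

```text
time: 24.65
position: [0.5054, 0.2314, 0.0281]
tool_rot: [[0.049, 0.999, -0.004], [0.999, -0.049, -0.003], [-0.003, -0.004, -1.0]]
ft_force: [0.9, -0.7, -0.3]
gripper_width: 0.0705
grip_force: 0.0
time: 25.15
position: [0.508, 0.2339, 0.0317]
tool_rot: [[0.047, 0.999, 0.002], [0.999, -0.047, 0.001], [0.001, 0.002, -1.0]]
ft_force: [-0.4, -2.9, 6.4]
gripper_width: 0.0433
grip_force: 60.4
time: 25.65
position: [0.5087, 0.2353, 0.1331]
tool_rot: [[0.046, 0.999, 0.005], [0.999, -0.046, 0.004], [0.004, 0.005, -1.0]]
ft_force: [-0.1, -0.6, -0.6]
gripper_width: 0.0429
grip_force: 60.9
```

Held. The die centre is (0.4776,-0.2894), yaw 14.1°. The round cavities are at (0.5105,-0.2482) and (0.4447,-0.3306), the square ones at (0.526,-0.310) and (0.429,-0.269). Carry the disc to the first round cavity.

```bash
python3 -m jog '[{"dx":0,"dy":-0.045,"dz":0,"ax":0,"ay":0,"az":0.03},{"dx":0,"dy":-0.05,"dz":0,"ax":0,"ay":0,"az":0.03},{"dx":0,"dy":-0.05,"dz":0,"ax":0,"ay":0,"az":0.03},{"dx":0,"dy":-0.05,"dz":0,"ax":0,"ay":0,"az":0.03},{"dx":0,"dy":-0.05,"dz":0,"ax":0,"ay":0,"az":0.03},{"dx":0,"dy":-0.05,"dz":0,"ax":0,"ay":0,"az":0.03},{"dx":0,"dy":-0.05,"dz":0,"ax":0,"ay":0,"az":0.03},{"dx":0,"dy":-0.05,"dz":0,"ax":0,"ay":0,"az":0.03},{"dx":0,"dy":-0.05,"dz":0,"ax":0,"ay":0,"az":0.03},{"dx":0.002,"dy":-0.0385,"dz":0,"ax":0,"ay":0,"az":0.022}]'
python3 -m jog '[{"dx":0,"dy":0,"dz":-0.04,"ax":0,"ay":0,"az":0},{"dx":0,"dy":0,"dz":-0.03,"ax":0,"ay":0,"az":0},{"dx":0,"dy":0,"dz":-0.01,"ax":0,"ay":0,"az":0},{"dx":0,"dy":0,"dz":0,"ax":0,"ay":0,"az":0},{"dx":0,"dy":0,"dz":0,"ax":0,"ay":0,"az":0}]'
python3 - <<'E'
from h import *
a=snapshot("top");b=snapshot("side");st=env.state();p=st["position"];print(p)
for dz in(.009,):
    for s in(a,b):
        q=proj(s,[p+[0,0,dz]])[0]; print("tcp px",q)
q=proj(b,[p])[0].astype(int)
# disc rim in side view: brass mask near
find(b,brass(b),(q[0]-14,q[1]-14,q[0]+14,q[1]+14),p[2]+.009)
save(b,"hov.png",(320,120,430,210),5)
E
```

```text
time: 26.9
position: [0.508, -0.2514, 0.1293]
tool_rot: [[-0.243, 0.97, -0.001], [0.97, 0.243, -0.0], [0.0, -0.001, -1.0]]
ft_force: [0.4, 0.5, -0.8]
gripper_width: 0.0427
grip_force: 60.9
time: 27.52
position: [0.5098, -0.2496, 0.051]
tool_rot: [[-0.244, 0.97, 0.002], [0.97, 0.244, -0.001], [-0.001, 0.002, -1.0]]
ft_force: [-0.2, -0.1, -0.3]
gripper_width: 0.0428
grip_force: 61.0
[ 0.50980122 -0.24945714  0.05105254]
tcp px [345.00098265 217.17744981]
tcp px [357.79071157 163.36667072]
px [357.  164.6] w [ 0.5089 -0.2443  0.0601] sides [0.0466 0.049 ] ang -135.9 mean [142. 115.  75.]
```

View pics/hov.png

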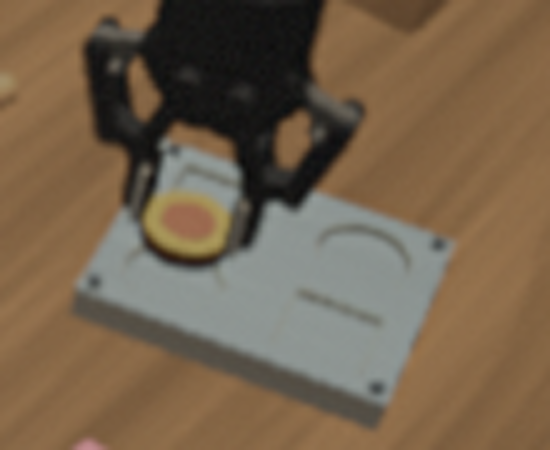

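The disc hovers brass up at (187,225) in the crop. Measured in the same view, it needs about +2 mm in x and -3 mm in y. Lower it by feel.

```bash
python3 -m jog '[{"dx":0.002,"dy":-0.003,"dz":-0.02,"ax":0,"ay":0,"az":0},{"dx":0,"dy":0,"dz":-0.006,"ax":0,"ay":0,"az":0},{"dx":0,"dy":0,"dz":0,"ax":0,"ay":0,"az":0}]'
python3 -m jog '[{"dx":0,"dy":0,"dz":-0.003,"ax":0,"ay":0,"az":0},{"dx":0,"dy":0,"dz":0,"ax":0,"ay":0,"az":0}]'
python3 -m jog '[{"dx":0,"dy":0,"dz":-0.002,"ax":0,"ay":0,"az":0},{"dx":0,"dy":0,"dz":0,"ax":0,"ay":0,"az":0}]'
```

```text
time: 28.0
position: [0.5107, -0.252, 0.023]
tool_rot: [[-0.244, 0.97, -0.001], [0.97, 0.244, 0.001], [0.001, -0.001, -1.0]]
ft_force: [-0.2, 0.2, -1.3]
gripper_width: 0.0426
grip_force: 61.2
time: 28.25
position: [0.5109, -0.2523, 0.0208]
tool_rot: [[-0.243, 0.97, -0.0], [0.97, 0.243, -0.0], [-0.0, -0.0, -1.0]]
ft_force: [0.8, -0.1, -1.3]
gripper_width: 0.0429
grip_force: 61.2
time: 28.5
position: [0.5109, -0.2523, 0.0189]
tool_rot: [[-0.243, 0.97, -0.0], [0.97, 0.243, -0.0], [-0.0, -0.0, -1.0]]
ft_force: [0.0, 0.0, -1.0]
gripper_width: 0.0426
grip_force: 61.3
```

It's below the plate top with no force, so it's entering the cavity.

```bash
python3 -m jog '[{"dx":0,"dy":0,"dz":-0.0015,"ax":0,"ay":0,"az":0},{"dx":0,"dy":0,"dz":0,"ax":0,"ay":0,"az":0}]'
python3 -m jog '[{"dx":0,"dy":0,"dz":0,"ax":0,"ay":0,"az":0},{"dx":0,"dy":0,"dz":0,"ax":0,"ay":0,"az":0},{"dx":0,"dy":0,"dz":0,"ax":0,"ay":0,"az":0},{"dx":0,"dy":0,"dz":0.03,"ax":0,"ay":0,"az":0},{"dx":0,"dy":0,"dz":0.05,"ax":0,"ay":0,"az":0},{"dx":0,"dy":0.03,"dz":0.03,"ax":0,"ay":0,"az":0},{"dx":0.014,"dy":0.05,"dz":0,"ax":0,"ay":0,"az":0},{"dx":0.02,"dy":0.05,"dz":0,"ax":0,"ay":0,"az":0},{"dx":0.02,"dy":0.04,"dz":0,"ax":0,"ay":0,"az":0},{"dx":0,"dy":0,"dz":0,"ax":0,"ay":0,"az":0}]' 0.066
python3 - <<'E'
from h import *
b=snapshot("side");a=snapshot("top");print(env.state()["position"])
for s in(a,b):
    q=proj(s,[[.511,-.2482,.027]])[0].astype(int);find(s,brass(s),(q[0]-13,q[1]-13,q[0]+14,q[1]+14),.027)
E
```

```text
time: 28.75
position: [0.511, -0.2523, 0.0186]
tool_rot: [[-0.243, 0.97, 0.0], [0.97, 0.243, 0.001], [0.001, 0.001, -1.0]]
ft_force: [-3.1, 1.1, 11.4]
gripper_width: 0.0431
grip_force: 62.6
time: 30.0
position: [0.5664, -0.0775, 0.127]
tool_rot: [[-0.251, 0.968, 0.0], [0.968, 0.251, 0.002], [0.001, 0.001, -1.0]]
ft_force: [-0.3, -1.0, 0.0]
gripper_width: 0.0658
grip_force: 0.0
[ 0.56473964 -0.08227313  0.1271358 ]
px [343.1 218.9] w [ 0.5088 -0.2501  0.027 ] sides [0.043  0.0429] ang -89.1 mean [140. 107.  64.]
px [354.9 173.3] w [ 0.51   -0.2471  0.027 ] sides [0.0494 0.0459] ang -63.1 mean [149. 122.  80.]
```

Seated: it bottomed at z = 0.0186, as expected for the cavity floor. Check the square blank before picking it up.

```bash
python3 -m jog '[{"dx":0,"dy":0.06,"dz":0.03,"ax":0,"ay":0,"az":0},{"dx":0,"dy":0.06,"dz":0.0,"ax":0,"ay":0,"az":0},{"dx":0,"dy":0.06,"dz":0.0,"ax":0,"ay":0,"az":0},{"dx":0,"dy":0,"dz":0,"ax":0,"ay":0,"az":0}]' 0.066 | head -2
python3 - <<'E'
from h import *
a=snapshot("top");b=snapshot("side");print(env.state()["position"])
for s,bx in((a,(272,182,299,208)),(b,(278,188,303,211))):
    g=cv2.cvtColor(s["frame"],7); find(s,(g<55),bx,.012)
    x0,y0,x1,y1=bx;m=np.zeros(g.shape,np.uint8);m[y0:y1,x0:x1]=g[y0:y1,x0:x1]<55
    c=cv2.convexHull(max(cv2.findContours(m,0,1)[0],key=cv2.contourArea)).reshape(-1,2)
    W=cast(s,c,.012)[:,:2].astype(np.float32);r=cv2.minAreaRect(W*1000);print(np.round(r[0],1),np.round(r[1],1),r[2])
E
```

```text
time: 30.6
position: [0.5643, 0.0981, 0.155]
[0.56479144 0.09213774 0.15523314]
px [285.2 195.1] w [ 0.582  -0.0743  0.012 ] sides [0.0394 0.0396] ang -74.8 mean [58. 49. 42.]
[581.9 -74.5] [39.5 39.3] 14.198020935058594
px [288.6 200. ] w [ 0.582  -0.0702  0.012 ] sides [0.0465 0.0443] ang -68.9 mean [50. 40. 32.]
[582.4 -70.2] [40.6 44. ] 13.934416770935059
```

```bash
python3 -m jog '[{"dx":0.007,"dy":-0.05,"dz":0,"ax":0,"ay":0,"az":0},{"dx":0.01,"dy":-0.06,"dz":0,"ax":0,"ay":0,"az":0},{"dx":0,"dy":-0.06,"dz":0,"ax":0,"ay":0,"az":0},{"dx":0,"dy":0,"dz":-0.05,"ax":0,"ay":0,"az":0},{"dx":0,"dy":0,"dz":-0.05,"ax":0,"ay":0,"az":0},{"dx":0,"dy":0.0,"dz":-0.035,"ax":0,"ay":0,"az":0},{"dx":0,"dy":0,"dz":-0.0185,"ax":0,"ay":0,"az":0},{"dx":0,"dy":0.003,"dz":0,"ax":0,"ay":0,"az":0},{"dx":0,"dy":0,"dz":0,"ax":0,"ay":0,"az":0}]'
python3 -m jog '[{"dx":0,"dy":0,"dz":0,"ax":0,"ay":0,"az":0},{"dx":0,"dy":0,"dz":0,"ax":0,"ay":0,"az":0},{"dx":0,"dy":0,"dz":0,"ax":0,"ay":0,"az":0},{"dx":0,"dy":0,"dz":0,"ax":0,"ay":0,"az":0}]' 0.03
python3 -m jog '[{"dx":0,"dy":0,"dz":0.03,"ax":0,"ay":0,"az":0},{"dx":0,"dy":0,"dz":0.04,"ax":0,"ay":0,"az":0},{"dx":0,"dy":0,"dz":0.04,"ax":0,"ay":0,"az":0},{"dx":0,"dy":0,"dz":0,"ax":0,"ay":0,"az":0}]'
```

```text
time: 31.82
position: [0.583, -0.0738, 0.0032]
tool_rot: [[-0.243, 0.97, 0.002], [0.97, 0.243, -0.0], [-0.001, 0.002, -1.0]]
ft_force: [0.5, 0.3, 0.2]
gripper_width: 0.0663
grip_force: 0.0
time: 32.33
position: [0.5832, -0.0733, 0.0036]
tool_rot: [[-0.244, 0.97, 0.003], [0.97, 0.244, 0.0], [-0.001, 0.003, -1.0]]
ft_force: [-1.2, -0.6, 6.6]
gripper_width: 0.04
grip_force: 60.3
time: 32.83
position: [0.5845, -0.0736, 0.1158]
tool_rot: [[-0.244, 0.97, 0.008], [0.97, 0.244, 0.0], [-0.002, 0.007, -1.0]]
ft_force: [-0.2, -0.0, -1.0]
gripper_width: 0.0399
grip_force: 60.9
```

```bash
python3 -m jog '[{"dx":-0.01,"dy":0.036,"dz":0,"ax":0,"ay":0,"az":-0.03},{"dx":-0.009,"dy":0.05,"dz":0,"ax":0,"ay":0,"az":-0.04},{"dx":-0.009,"dy":0.05,"dz":0,"ax":0,"ay":0,"az":-0.04},{"dx":-0.009,"dy":0.05,"dz":0,"ax":0,"ay":0,"az":-0.04},{"dx":-0.009,"dy":0.05,"dz":0,"ax":0,"ay":0,"az":-0.04},{"dx":-0.009,"dy":0.05,"dz":0,"ax":0,"ay":0,"az":-0.04},{"dx":-0.009,"dy":0.05,"dz":0,"ax":0,"ay":0,"az":-0.04},{"dx":-0.009,"dy":0.05,"dz":0,"ax":0,"ay":0,"az":-0.02},{"dx":0,"dy":0,"dz":0,"ax":0,"ay":0,"az":0}]'
python3 -m jog '[{"dx":0,"dy":0,"dz":-0.04,"ax":0,"ay":0,"az":0},{"dx":0,"dy":0,"dz":-0.03,"ax":0,"ay":0,"az":0},{"dx":0,"dy":0,"dz":-0.008,"ax":0,"ay":0,"az":0},{"dx":0,"dy":0,"dz":0,"ax":0,"ay":0,"az":0}]'
python3 -m jog '[{"dx":0,"dy":0,"dz":-0.003,"ax":0,"ay":0,"az":0},{"dx":0,"dy":0,"dz":0,"ax":0,"ay":0,"az":0}]'
```

```text
time: 33.95
position: [0.5063, 0.3181, 0.1107]
tool_rot: [[0.035, 0.999, -0.002], [0.999, -0.035, 0.001], [0.001, -0.002, -1.0]]
ft_force: [0.1, -0.9, -0.7]
gripper_width: 0.0402
grip_force: 60.9
time: 34.45
position: [0.5091, 0.3114, 0.0343]
tool_rot: [[0.045, 0.999, -0.001], [0.999, -0.045, -0.001], [-0.001, -0.0, -1.0]]
ft_force: [0.5, 1.3, -0.9]
gripper_width: 0.0402
grip_force: 60.9
time: 34.7
position: [0.5097, 0.3119, 0.0334]
tool_rot: [[0.045, 0.999, 0.0], [0.999, -0.045, 0.001], [0.001, 0.0, -1.0]]
ft_force: [-6.2, -3.4, 19.2]
gripper_width: 0.0398
grip_force: 63.0
```

```bash
python3 -m jog '[{"dx":0,"dy":0,"dz":0.002,"ax":0,"ay":0,"az":0},{"dx":0,"dy":0,"dz":0.0,"ax":0,"ay":0,"az":0},{"dx":0,"dy":0,"dz":0,"ax":0,"ay":0,"az":0},{"dx":0,"dy":0,"dz":0.02,"ax":0,"ay":0,"az":0},{"dx":0,"dy":0,"dz":0.05,"ax":0,"ay":0,"az":0.175},{"dx":0,"dy":0.02,"dz":0.02,"ax":0,"ay":0,"az":0.175},{"dx":0.002,"dy":0.02,"dz":0,"ax":0,"ay":0,"az":0.175},{"dx":0.002,"dy":0.02,"dz":0,"ax":0,"ay":0,"az":0.175},{"dx":0.002,"dy":0.02,"dz":0,"ax":0,"ay":0,"az":0.175},{"dx":0,"dy":0.002,"dz":0,"ax":0,"ay":0,"az":0.175}]' 0.062
python3 -m jog '[{"dx":0,"dy":0,"dz":0,"ax":0,"ay":0,"az":0.175},{"dx":0,"dy":0,"dz":0,"ax":0,"ay":0,"az":0.175},{"dx":0,"dy":0,"dz":0,"ax":0,"ay":0,"az":0.17},{"dx":0,"dy":0,"dz":0,"ax":0,"ay":0,"az":0}]' 0.035
python3 - <<'E'
from h import *
b=snapshot("side");g=cv2.cvtColor(b["frame"],7);q=proj(b,[[.5105,.3125,.042]])[0].astype(int);print(q)
find(b,g<60,(q[0]-13,q[1]-13,q[0]+14,q[1]+14),.042)
E
```

```text
time: 35.95
position: [0.5149, 0.3966, 0.1241]
tool_rot: [[-0.849, 0.529, 0.001], [0.529, 0.849, 0.001], [-0.001, 0.002, -1.0]]
ft_force: [0.4, -0.2, -0.3]
gripper_width: 0.0621
grip_force: 0.0
time: 36.45
position: [0.5155, 0.3944, 0.124]
tool_rot: [[-0.999, 0.047, 0.001], [0.047, 0.999, 0.0], [-0.001, 0.001, -1.0]]
ft_force: [-0.2, -1.3, -0.3]
gripper_width: 0.0351
grip_force: 0.0
[185 318]
px [186.9 318.9] w [0.508  0.3118 0.042 ] sides [0.039 0.042] ang -90.4 mean [58. 56. 52.]
```

The square lies in the tray at (0.508,0.312). Grip the bar and swing it over, using half the previous x drift because there was side force last time.

```bash
python3 -m jog '[{"dx":0,"dy":0,"dz":-0.05,"ax":0,"ay":0,"az":0},{"dx":0,"dy":0,"dz":-0.04,"ax":0,"ay":0,"az":0},{"dx":0,"dy":0,"dz":-0.013,"ax":0,"ay":0,"az":0},{"dx":0,"dy":0,"dz":0,"ax":0,"ay":0,"az":0}]' | head -2
python3 -m jog '[{"dx":0,"dy":0,"dz":0,"ax":0,"ay":0,"az":0},{"dx":0,"dy":0,"dz":0,"ax":0,"ay":0,"az":0},{"dx":0,"dy":0,"dz":0,"ax":0,"ay":0,"az":0},{"dx":0,"dy":0,"dz":0,"ax":0,"ay":0,"az":0}]' 0.0
python3 -m jog '[{"dx":0,"dy":-0.0014,"dz":0.0185,"ax":0,"ay":0,"az":0},{"dx":0,"dy":-0.0041,"dz":0.0181,"ax":0,"ay":0,"az":0},{"dx":0,"dy":-0.0068,"dz":0.0173,"ax":0,"ay":0,"az":0},{"dx":0,"dy":-0.0094,"dz":0.0161,"ax":0,"ay":0,"az":0},{"dx":-0.001,"dy":-0.0116,"dz":0.0145,"ax":0,"ay":0,"az":0},{"dx":-0.001,"dy":-0.0136,"dz":0.0126,"ax":0,"ay":0,"az":0},{"dx":-0.001,"dy":-0.0154,"dz":0.0105,"ax":0,"ay":0,"az":0},{"dx":-0.001,"dy":-0.0168,"dz":0.008,"ax":0,"ay":0,"az":0},{"dx":-0.001,"dy":-0.0177,"dz":0.0054,"ax":0,"ay":0,"az":0},{"dx":0,"dy":0,"dz":0,"ax":0,"ay":0,"az":0}]'
```

```text
time: 37.0
position: [0.515, 0.3945, 0.0198]
time: 37.5
position: [0.5161, 0.3943, 0.0219]
tool_rot: [[-0.999, 0.045, 0.002], [0.045, 0.999, 0.0], [-0.002, 0.001, -1.0]]
ft_force: [-1.0, -2.9, 7.3]
gripper_width: 0.0076
grip_force: 58.8
time: 38.75
position: [0.5138, 0.2994, 0.1461]
tool_rot: [[-0.999, 0.046, 0.01], [0.046, 0.999, 0.007], [-0.009, 0.008, -1.0]]
ft_force: [6.0, 1.7, 10.2]
gripper_width: 0.007
grip_force: 59.4
```

```bash
python3 -m jog '[{"dx":-0.001,"dy":-0.0184,"dz":0.0027,"ax":0,"ay":0,"az":0},{"dx":-0.001,"dy":-0.0186,"dz":-0.0001,"ax":0,"ay":0,"az":0},{"dx":-0.001,"dy":-0.0184,"dz":-0.0028,"ax":0,"ay":0,"az":0},{"dx":0,"dy":0,"dz":0,"ax":0,"ay":0,"az":0}]'
python3 -m jog '[{"dx":0,"dy":-0.0177,"dz":-0.0056,"ax":0,"ay":0,"az":0},{"dx":0,"dy":-0.0167,"dz":-0.0082,"ax":0,"ay":0,"az":0},{"dx":0,"dy":0,"dz":0,"ax":0,"ay":0,"az":0},{"dx":0,"dy":-0.0075,"dz":-0.005,"ax":0,"ay":0,"az":0},{"dx":0,"dy":0,"dz":0,"ax":0,"ay":0,"az":0},{"dx":0,"dy":0,"dz":0,"ax":0,"ay":0,"az":0}]'
python3 - <<'E'
from h import *
b=snapshot("side");save(b,"sw2.png",(110,180,310,350),3)
E
```

```text
time: 39.25
position: [0.5129, 0.2416, 0.145]
tool_rot: [[-0.999, 0.048, 0.013], [0.048, 0.999, 0.004], [-0.013, 0.005, -1.0]]
ft_force: [11.3, -2.0, 6.6]
gripper_width: 0.0072
grip_force: 62.3
time: 40.0
position: [0.5119, 0.1994, 0.1255]
tool_rot: [[-0.999, 0.047, 0.01], [0.047, 0.999, 0.002], [-0.01, 0.003, -1.0]]
ft_force: [11.0, -4.9, 6.4]
gripper_width: 0.0069
grip_force: 62.9
```

View pics/sw2.png

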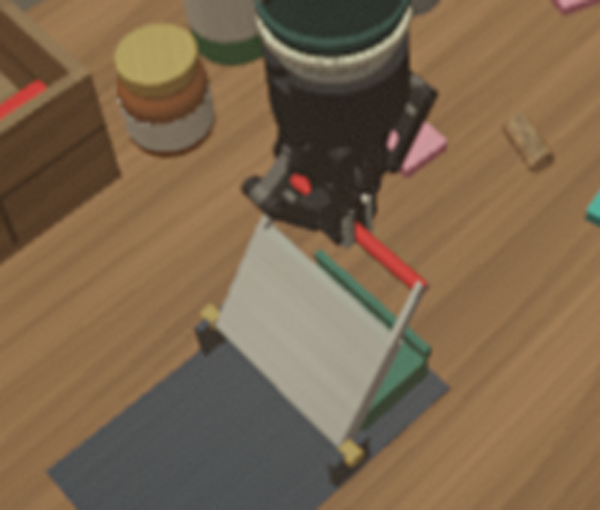

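The tray is swung well past upright, leaning over the bed with the bar at (390,258). Swing it back.

```bash
python3 -m jog '[{"dx":0,"dy":0.0075,"dz":0.005,"ax":0,"ay":0,"az":0},{"dx":0,"dy":0.0167,"dz":0.0082,"ax":0,"ay":0,"az":0},{"dx":0,"dy":0.0177,"dz":0.0056,"ax":0,"ay":0,"az":0},{"dx":0.001,"dy":0.0184,"dz":0.0028,"ax":0,"ay":0,"az":0},{"dx":0.001,"dy":0.0186,"dz":0.0001,"ax":0,"ay":0,"az":0},{"dx":0.001,"dy":0.0184,"dz":-0.0027,"ax":0,"ay":0,"az":0},{"dx":0.001,"dy":0.0177,"dz":-0.0054,"ax":0,"ay":0,"az":0},{"dx":0.001,"dy":0.0168,"dz":-0.008,"ax":0,"ay":0,"az":0},{"dx":0,"dy":0,"dz":0,"ax":0,"ay":0,"az":0}]'
python3 -m jog '[{"dx":0.001,"dy":0.0154,"dz":-0.0105,"ax":0,"ay":0,"az":0},{"dx":0.001,"dy":0.0136,"dz":-0.0126,"ax":0,"ay":0,"az":0},{"dx":0.001,"dy":0.0116,"dz":-0.0145,"ax":0,"ay":0,"az":0},{"dx":0,"dy":0.0094,"dz":-0.0161,"ax":0,"ay":0,"az":0},{"dx":0,"dy":0.0068,"dz":-0.0173,"ax":0,"ay":0,"az":0},{"dx":0,"dy":0.0041,"dz":-0.0181,"ax":0,"ay":0,"az":0},{"dx":0,"dy":0.0014,"dz":-0.0185,"ax":0,"ay":0,"az":0},{"dx":0,"dy":0,"dz":0,"ax":0,"ay":0,"az":0}]'
python3 -m jog '[{"dx":0,"dy":0,"dz":-0.002,"ax":0,"ay":0,"az":0},{"dx":0,"dy":0,"dz":0,"ax":0,"ay":0,"az":0}]'
```

```text
time: 41.18
position: [0.5114, 0.3329, 0.1279]
tool_rot: [[-0.999, 0.044, -0.001], [0.044, 0.999, 0.0], [0.001, 0.0, -1.0]]
ft_force: [1.6, 1.6, -0.3]
gripper_width: 0.0071
grip_force: 67.6
time: 42.18
position: [0.5148, 0.3943, 0.0197]
tool_rot: [[-0.999, 0.046, -0.001], [0.046, 0.999, -0.0], [0.001, -0.0, -1.0]]
ft_force: [-3.4, -1.5, 6.9]
gripper_width: 0.0073
grip_force: 72.9
time: 42.42
position: [0.5148, 0.3944, 0.0195]
tool_rot: [[-0.999, 0.047, -0.001], [0.047, 0.999, 0.0], [0.001, 0.0, -1.0]]
ft_force: [-5.9, -4.1, 18.4]
gripper_width: 0.0072
grip_force: 74.3
```

```bash
python3 -m jog '[{"dx":0,"dy":0,"dz":0.002,"ax":0,"ay":0,"az":0},{"dx":0,"dy":0,"dz":0,"ax":0,"ay":0,"az":0},{"dx":0,"dy":0,"dz":0.03,"ax":0,"ay":0,"az":0},{"dx":0,"dy":0,"dz":0.05,"ax":0,"ay":0,"az":-0.175},{"dx":0,"dy":0.0,"dz":0.03,"ax":0,"ay":0,"az":-0.175},{"dx":0,"dy":0.0,"dz":0,"ax":0,"ay":0,"az":-0.175},{"dx":0,"dy":0,"dz":0,"ax":0,"ay":0,"az":-0.175},{"dx":0,"dy":0,"dz":0,"ax":0,"ay":0,"az":-0.175},{"dx":0,"dy":0,"dz":0,"ax":0,"ay":0,"az":-0.175},{"dx":0,"dy":0,"dz":0,"ax":0,"ay":0,"az":-0.175}]' 0.035 | head -2
python3 -m jog '[{"dx":0,"dy":0,"dz":0,"ax":0,"ay":0,"az":-0.175},{"dx":0,"dy":0,"dz":0,"ax":0,"ay":0,"az":-0.17},{"dx":0,"dy":0,"dz":0,"ax":0,"ay":0,"az":0}]' 0.066
python3 - <<'E'
from h import *
a=snapshot("top");b=snapshot("side")
for s,bx in((a,(171,198,200,231)),(b,(186,266,252,322))):
    p=find(s,brass(s),bx,.04)
    x0,y0,x1,y1=bx;M=np.zeros(s["frame"].shape[:2],np.uint8);M[y0:y1,x0:x1]=brass(s)[y0:y1,x0:x1]
    c=cv2.convexHull(max(cv2.findContours(M,0,1)[0],key=cv2.contourArea)).reshape(-1,2)
    r=cv2.minAreaRect((cast(s,c,.04)[:,:2]*1000).astype(np.float32));print(r)
save(b,"bed2.png",(110,170,430,350),2.4)
E
```

```text
time: 43.68
position: [0.5148, 0.3944, 0.1289]
time: 44.05
position: [0.5147, 0.3945, 0.1289]
tool_rot: [[0.042, 0.999, -0.0], [0.999, -0.042, -0.001], [-0.001, -0.0, -1.0]]
ft_force: [0.6, -0.2, -0.3]
gripper_width: 0.0659
grip_force: 0.0
px [181.7 217.1] w [0.5048 0.2388 0.04  ] sides [0.0451 0.0423] ang -89.1 mean [142. 111.  62.]
((505.29217529296875, 239.19822692871094), (42.32912826538086, 45.251155853271484), 0.9252035617828369)
px [215.8 295.4] w [0.5066 0.2396 0.04  ] sides [0.0451 0.0488] ang -85.0 mean [161. 130.  91.]
((506.92059326171875, 239.04931640625), (44.3029670715332, 46.90142059326172), 87.87898254394531)
```

The square lies brass up on the bed at (0.506,0.239), aligned with it. Pick it up.

```bash
python3 -m jog '[{"dx":-0.002,"dy":-0.04,"dz":0,"ax":0,"ay":0,"az":0},{"dx":-0.002,"dy":-0.04,"dz":0,"ax":0,"ay":0,"az":0},{"dx":-0.002,"dy":-0.04,"dz":0,"ax":0,"ay":0,"az":0},{"dx":-0.002,"dy":-0.0355,"dz":0,"ax":0,"ay":0,"az":0},{"dx":0,"dy":0,"dz":-0.04,"ax":0,"ay":0,"az":0},{"dx":0,"dy":0,"dz":-0.04,"ax":0,"ay":0,"az":0},{"dx":0,"dy":0,"dz":-0.0195,"ax":0,"ay":0,"az":0},{"dx":0,"dy":0,"dz":0,"ax":0,"ay":0,"az":0},{"dx":0,"dy":0,"dz":0,"ax":0,"ay":0,"az":0}]'
python3 -m jog '[{"dx":0,"dy":0,"dz":0,"ax":0,"ay":0,"az":0},{"dx":0,"dy":0,"dz":0,"ax":0,"ay":0,"az":0},{"dx":0,"dy":0,"dz":0,"ax":0,"ay":0,"az":0},{"dx":0,"dy":0,"dz":0,"ax":0,"ay":0,"az":0}]' 0.03
python3 -m jog '[{"dx":0,"dy":0,"dz":0.03,"ax":0,"ay":0,"az":0},{"dx":0,"dy":0,"dz":0.04,"ax":0,"ay":0,"az":0},{"dx":0,"dy":0,"dz":0.03,"ax":0,"ay":0,"az":0},{"dx":0,"dy":0,"dz":0,"ax":0,"ay":0,"az":0}]'
```

```text
time: 45.28
position: [0.508, 0.2395, 0.0315]
tool_rot: [[0.044, 0.999, 0.002], [0.999, -0.044, 0.001], [0.001, 0.002, -1.0]]
ft_force: [0.5, -0.3, -0.1]
gripper_width: 0.0656
grip_force: 0.0
time: 45.78
position: [0.5078, 0.2397, 0.0319]
tool_rot: [[0.044, 0.999, 0.002], [0.999, -0.044, 0.001], [0.002, 0.002, -1.0]]
ft_force: [-0.6, -1.4, 5.8]
gripper_width: 0.04
grip_force: 60.1
time: 46.28
position: [0.5086, 0.2401, 0.1333]
tool_rot: [[0.044, 0.999, 0.005], [0.999, -0.044, 0.004], [0.004, 0.005, -1.0]]
ft_force: [0.3, 0.1, -1.1]
gripper_width: 0.0399
grip_force: 61.0
```

```bash
python3 -m jog '[{"dx":0,"dy":-0.04,"dz":0,"ax":0,"ay":0,"az":0.03},{"dx":0,"dy":-0.055,"dz":0,"ax":0,"ay":0,"az":0.03},{"dx":0,"dy":-0.055,"dz":0,"ax":0,"ay":0,"az":0.03},{"dx":0,"dy":-0.055,"dz":0,"ax":0,"ay":0,"az":0.03},{"dx":0,"dy":-0.055,"dz":0,"ax":0,"ay":0,"az":0.03},{"dx":0.004,"dy":-0.055,"dz":0,"ax":0,"ay":0,"az":0.03},{"dx":0.005,"dy":-0.055,"dz":0,"ax":0,"ay":0,"az":0.03},{"dx":0.005,"dy":-0.055,"dz":0,"ax":0,"ay":0,"az":0.03},{"dx":0.0045,"dy":-0.055,"dz":0,"ax":0,"ay":0,"az":0.03},{"dx":0,"dy":-0.055,"dz":0,"ax":0,"ay":0,"az":0.02}]' | head -2
python3 -m jog '[{"dx":0,"dy":-0.015,"dz":-0.03,"ax":0,"ay":0,"az":0},{"dx":0,"dy":0,"dz":-0.03,"ax":0,"ay":0,"az":0},{"dx":0,"dy":0,"dz":-0.02,"ax":0,"ay":0,"az":0},{"dx":0,"dy":0,"dz":0,"ax":0,"ay":0,"az":0},{"dx":0,"dy":0,"dz":0,"ax":0,"ay":0,"az":0}]'
python3 - <<'E'
from h import *
b=snapshot("side");p=env.state()["position"];print(p)
q=proj(b,[p])[0].astype(int);bx=(q[0]-14,q[1]-15,q[0]+15,q[1]+13);z=p[2]+.0085
find(b,brass(b),bx,z)
M=np.zeros(b["frame"].shape[:2],np.uint8);x0,y0,x1,y1=bx;M[y0:y1,x0:x1]=brass(b)[y0:y1,x0:x1]
c=cv2.convexHull(max(cv2.findContours(M,0,1)[0],key=cv2.contourArea)).reshape(-1,2)
print(cv2.minAreaRect((cast(b,c,z)[:,:2]*1000).astype(np.float32)))
save(b,"hov2.png",(320,120,430,210),5)
E
```

```text
time: 47.52
position: [0.5253, -0.2971, 0.1294]
time: 48.15
position: [0.5261, -0.3109, 0.0511]
tool_rot: [[-0.244, 0.97, 0.001], [0.97, 0.244, -0.001], [-0.001, 0.001, -1.0]]
ft_force: [0.1, -0.0, -0.5]
gripper_width: 0.04
grip_force: 60.9
[ 0.52637353 -0.31100384  0.05145351]
px [365.7 145.9] w [ 0.5324 -0.3223  0.06  ] sides [0.0921 0.0491] ang -66.1 mean [132. 104.  69.]
((535.2713012695312, -326.18194580078125), (46.06595993041992, 91.306396484375), 22.137094497680664)
```

View pics/hov2.png

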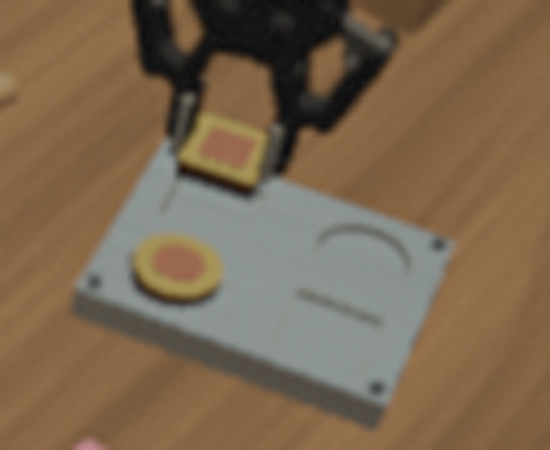

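The disc is seated in its cavity at (178,267), and the square is held brass up at (228,147). Its mask merged with wood in the background, so I'll use the copper badges for the relative fix.

```bash
python3 - <<'E'
from h import *
b=snapshot("side");p=env.state()["position"]
h=cv2.cvtColor(b["frame"],cv2.COLOR_RGB2HSV);m=((h[...,0]<11)|(h[...,0]>174))&(h[...,2]>90)&(h[...,1]>80)
find(b,m,(355,140,376,158),p[2]+.0085)
find(b,m,(346,164,366,182),.027)
print(p)
E
```

```text
px [365.4 148.8] w [ 0.5266 -0.3113  0.0601] sides [0.0131 0.0182] ang -68.7 mean [153. 104.  78.]
px [355.6 172.4] w [ 0.5105 -0.251   0.027 ] sides [0.0184 0.0113] ang -136.1 mean [154. 105.  79.]
[ 0.526396   -0.3110587   0.05157615]
```

It's well aligned. Lower by feel.

```bash
python3 -m jog '[{"dx":0,"dy":0,"dz":-0.02,"ax":0,"ay":0,"az":0},{"dx":0,"dy":0,"dz":-0.006,"ax":0,"ay":0,"az":0},{"dx":0,"dy":0,"dz":0,"ax":0,"ay":0,"az":0}]'
python3 -m jog '[{"dx":0,"dy":0,"dz":-0.003,"ax":0,"ay":0,"az":0},{"dx":0,"dy":0,"dz":0,"ax":0,"ay":0,"az":0}]'
python3 -m jog '[{"dx":0,"dy":0,"dz":-0.002,"ax":0,"ay":0,"az":0},{"dx":0,"dy":0,"dz":0,"ax":0,"ay":0,"az":0}]'
```

```text
time: 48.62
position: [0.5253, -0.3103, 0.0238]
tool_rot: [[-0.244, 0.97, -0.001], [0.97, 0.244, 0.001], [0.001, -0.0, -1.0]]
ft_force: [0.3, 0.4, 0.9]
gripper_width: 0.04
grip_force: 61.1
time: 48.88
position: [0.5258, -0.3114, 0.0217]
tool_rot: [[-0.243, 0.97, 0.001], [0.97, 0.243, -0.001], [-0.001, 0.001, -1.0]]
ft_force: [1.0, -0.1, 0.5]
gripper_width: 0.0398
grip_force: 61.5
time: 49.12
position: [0.5258, -0.3114, 0.0191]
tool_rot: [[-0.243, 0.97, 0.001], [0.97, 0.243, -0.001], [-0.001, 0.001, -1.0]]
ft_force: [1.9, -1.9, -0.7]
gripper_width: 0.0396
grip_force: 61.4
```

Entering the cavity. Finish, release, and check numerically that both are seated and the tray is level.

```bash
python3 -m jog '[{"dx":0,"dy":0,"dz":-0.0015,"ax":0,"ay":0,"az":0},{"dx":0,"dy":0,"dz":0,"ax":0,"ay":0,"az":0}]'
python3 -m jog '[{"dx":0,"dy":0,"dz":0,"ax":0,"ay":0,"az":0},{"dx":0,"dy":0,"dz":0,"ax":0,"ay":0,"az":0},{"dx":0,"dy":0,"dz":0,"ax":0,"ay":0,"az":0},{"dx":0,"dy":0,"dz":0.03,"ax":0,"ay":0,"az":0},{"dx":0,"dy":0,"dz":0.05,"ax":0,"ay":0,"az":0},{"dx":0,"dy":0,"dz":0.06,"ax":0,"ay":0,"az":0},{"dx":-0.04,"dy":0.02,"dz":0.03,"ax":0,"ay":0,"az":0},{"dx":-0.05,"dy":0.02,"dz":0,"ax":0,"ay":0,"az":0},{"dx":-0.02,"dy":0.02,"dz":0,"ax":0,"ay":0,"az":0},{"dx":0,"dy":0,"dz":0,"ax":0,"ay":0,"az":0}]' 0.062
python3 - <<'E'
from h import *
b=snapshot("side");a=snapshot("top")
h=cv2.cvtColor(b["frame"],cv2.COLOR_RGB2HSV);m=((h[...,0]<11)|(h[...,0]>174))&(h[...,2]>90)&(h[...,1]>80)
q=proj(b,[[.526,-.3114,.027]])[0].astype(int)
find(b,m,(q[0]-8,q[1]-7,q[0]+9,q[1]+8),.027)
find(b,m,(346,164,366,182),.027)
find(b,brass(b),(q[0]-13,q[1]-11,q[0]+13,q[1]+11),.027)
for s in(a,b):
    g=s["frame"].astype(int);M=((g[...,0]>90)&(g[...,1]<60)&(g[...,2]<70)).astype(np.uint8);M[:,220:]=0;M[:(250 if s is b else 170)]=0
    r=cv2.minAreaRect(max(cv2.findContours(M,0,1)[0],key=cv2.contourArea));print("bar",r,np.round(cast(s,[r[0]],.032),4))
E
```

```text
time: 49.38
position: [0.5258, -0.3113, 0.0188]
tool_rot: [[-0.243, 0.97, 0.001], [0.97, 0.243, -0.0], [-0.001, 0.001, -1.0]]
ft_force: [-1.1, 0.2, 8.6]
gripper_width: 0.0402
grip_force: 62.6
time: 50.62
position: [0.4142, -0.2494, 0.1879]
tool_rot: [[-0.244, 0.97, 0.0], [0.97, 0.244, 0.002], [0.002, 0.001, -1.0]]
ft_force: [1.1, -0.1, -0.4]
gripper_width: 0.0619
grip_force: 0.0
px [362.8 158.1] w [ 0.5273 -0.3116  0.027 ] sides [0.0145 0.02  ] ang -70.9 mean [153. 104.  78.]
px [355.4 172.1] w [ 0.5116 -0.2516  0.027 ] sides [0.0184 0.0151] ang -136.1 mean [153. 104.  78.]
px [362.7 154.9] w [ 0.5347 -0.3222  0.027 ] sides [0.0702 0.0786] ang -135.7 mean [142. 116.  81.]
bar ((130.19418334960938, 215.01690673828125), (3.5951287746429443, 40.19614028930664), 4.969740867614746) [[0.5098 0.3956 0.032 ]]
bar ((151.67059326171875, 350.2823181152344), (60.957454681396484, 6.074052810668945), 49.398704528808594) [[0.511  0.3955 0.032 ]]
```

Both blanks bottomed at the cavity floor depth, and both views put the bar at its level height. No other blanks are on the counter.

```bash
python3 -c "
from station import env
print(env.hand_in())"
```

```text
the job is handed in; nothing more can be done
None
```

I turned both blanks on the counter (one round, one square) with the tray and seated each brass face up in a die cavity of its own shape; the tray is back level, and I handed the job in at about 51 s of the 210 s limit, with no verdict returned.

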